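Swap the empty gland bin on the louvered panel

TASK

Lift the red keeper lever on the louvered panel out of its notch and swing it open until it drops into its other notch, take the empty yellow bin off the rail and stand it upright in the middle of the blue mat. Then hang the green bin with its four glands by its lip on the rail in the bay the yellow one left, and lift and swing the keeper back until it drops into its shut notch. Keep the glands in the bin and leave the blue bin and everything else where it is.

Things in the scene. Friction and masses are not known exactly. Their poses are not given: they have to be found in the camera images.
- panel: Grey louvered panel fixed on the bench, 330 mm long, 160 mm high. Origin on the bench under its front face; x level, to its back (bins hang on the -x side), y along it, z up. Hooking rail: upright aluminium strip 4 mm thick at x = -24 to -20 mm, y = -197 to +57 mm, top at z = 170 mm; behind it a gap 20 mm wide and 27 mm deep takes a bin's lip
- bay (a point): Middle of the bay where the yellow bin hangs at first, on the rail's top edge (panel x = -22, y = 0, z = 170 mm); panel axes. Yellow marks 57 mm either side. The blue bin hangs about 125 mm off towards -y, the keeper's pivot is 95 mm off towards +y
- rest (a point): Front of the round rest rail below the bay (panel x = -28, y = 0, z = 112 mm); panel axes. The back of a hung bin leans on it, tipping the bin forward about 0.1 rad; a hung bin's underside is about 99 mm above the bench. A bin lowered level clears both rails if its middle is between panel x = -85 and -78 mm
- keeper_pivot (a point): On the vertical axis of the red keeper lever (panel x = -20, y = +95, z = 190 mm); panel axes. The lever is 20 mm wide, 8 mm thick, its underside 182 mm above the bench when down. When shut, its 75 mm tongue on the side away from the knob reaches over the hung bin's flange and stops it being lifted off
- keeper_knob (a point): On the axis of the keeper's upright black knob (diameter 18 mm, 40 mm tall), 16 mm below its top, 24 mm above the lever, 60 mm from the pivot. Pinch it from above, lift, move it round the pivot; it may turn between the fingers. Site y points from pivot to knob, z up
- keeper (a joint): Keeper lever angle, rad: 0 = shut (knob on the panel's +y side of the pivot, tongue over the bay), growing counter-clockwise from above to 1.4 = open (knob in front of the panel, towards its -x, tongue to the back). Stops at -0.06 and 1.46. It drops only into notches at 0 and 1.4, each taking 0.07 rad either way; between them it rides on the serrations
- keeper_lift (a joint): Height of the keeper lever, m: 0 = down in a notch (locked), about 0.010 = riding on the serrations. Lift it more than 0.010 to turn it, 0.022 at most; its own weight (1.7 N) lowers it again
- empty_bin_grip (a point): On the grip of the yellow bin (0.15 to 0.26 kg), 15 mm below its top, 90 mm above the bin's underside. The grip is the bin's middle partition carried up: 60 mm long (y), 10 mm thick (x), top 105 mm above the underside; pinch it from above on its two x faces, near the centre of mass. Site x points level to the lip side, y along the grip, z up
- empty_bin_mid (a point): Middle of the yellow bin (empty, in the bay at first), 52.5 mm above its underside; axes as its grip. Open box 100 (x) by 96 (y), rim 75 mm high, 4 mm walls, a 10 mm partition along y. On the +x side a 4 mm flange at rim height, 90 mm long, runs 19 mm out and turns down into a 4 mm lip reaching 22 mm below the rim: a 15 mm slot, open below, lies between back wall (outer face x = +50 mm) and lip
- full_bin_grip (a point): On the grip of the green bin (0.27 to 0.38 kg filled), 15 mm below its top, 90 mm above the bin's underside. The grip is the bin's middle partition carried up: 60 mm long (y), 10 mm thick (x), top 105 mm above the underside; pinch it from above on its two x faces, near the centre of mass. Site x points level to the lip side, y along the grip, z up
- full_bin_mid (a point): Middle of the green bin (on the bench at first), 52.5 mm above its underside; axes as its grip. Open box 100 (x) by 96 (y), rim 75 mm high, 4 mm walls, a 10 mm partition along y. On the +x side a 4 mm flange at rim height, 90 mm long, runs 19 mm out and turns down into a 4 mm lip reaching 22 mm below the rim: a 15 mm slot, open below, lies between back wall (outer face x = +50 mm) and lip
- full_bin_lip (a point): Middle of the lower edge of the green bin's downturned lip: 67 mm along the bin's x from its middle, 53 mm above its underside; axes as the bin's grip
- mat_center (a point): Middle of the top of the blue returns mat, 160 by 160 mm, 3 mm thick, fixed flat on the bench; z up
- neighbour_bin_mid (a point): Middle of the blue bin that stays hanging on the rail next to the bay (same shape as the others), half-way up
- module: Battery module, green and brass, 75 by 155 mm, 70 mm high, origin under its middle. To be left alone
- glue_gun: Green hot-glue gun lying on the bench, about 180 mm long. To be left alone
- tape_roll: Amber tape roll, 90 mm across, 24 mm high. To be left alone
- driver: Screwdriver lying on the bench. To be left alone
- spacer: Black cell spacer plate, 60 by 150 mm, 10 mm thick. To be left alone
- cup: Pink cup, 72 mm across, 85 mm high. To be left alone
- gland0_mid (a point): Middle of black cable gland 0, 31 mm across, 45 mm high, standing loose in the green bin
- gland1_mid (a point): Middle of black cable gland 1, 31 mm across, 45 mm high, standing loose in the green bin
- gland2_mid (a point): Middle of black cable gland 2, 31 mm across, 45 mm high, standing loose in the green bin
- gland3_mid (a point): Middle of black cable gland 3, 31 mm across, 45 mm high, standing loose in the green bin
Things that resemble listed ones, but are neither listed nor needed, are in the scene too. Of the things that look like the part that bears empty_bin_grip, the smaller one is meant.

How it is judged (in metres and radians):
On the way, in this order (a step that is already met when the one before it is completed fails the run):
1. the keeper is open and down in its open notch (value of joint keeper above 1.28 rad and value of joint keeper_lift below 0.004 m), for 0.2 s.
2. the yellow bin stands on the mat, released (horizontal distance between empty_bin_mid and mat_center below 0.035 m and height (world z) of empty_bin_mid between 0.05 and 0.062 m and angle between empty_bin_mid's own z axis and vertical below 0.1 rad and contact force between the fingers and empty_bin below 0.1 N), for 0.2 s.
3. the green bin hangs by its lip in the bay with its glands, released (x of full_bin_lip in the frame of bay between 0 and 0.022 m and y of full_bin_lip in the frame of bay between -0.018 and 0.018 m and z of full_bin_lip in the frame of bay between -0.026 and -0.008 m and angle between full_bin_mid's own z axis and vertical below 0.25 rad and distance between each of gland0_mid, gland1_mid, gland2_mid, gland3_mid and full_bin_mid below 0.06 m and contact force between the fingers and full_bin below 0.1 N), for 0.2 s.
At the end, for the whole second after the job is handed in: Keeper shut (within 0.12 rad) and down (4 mm); green bin hung, lip behind the rail and 8 mm or more below its top, within 18 mm of the bay middle, tilt under 0.25 rad, four glands in it; yellow bin upright (0.1 rad) on the mat, within 35 mm of its middle; both bins at rest (value of joint keeper below 0.12 rad and value of joint keeper_lift below 0.004 m and horizontal distance between empty_bin_mid and mat_center below 0.035 m and height (world z) of empty_bin_mid between 0.05 and 0.062 m and angle between empty_bin_mid's own z axis and vertical below 0.1 rad and x of full_bin_lip in the frame of bay between 0 and 0.022 m and y of full_bin_lip in the frame of bay between -0.018 and 0.018 m and z of full_bin_lip in the frame of bay between -0.026 and -0.008 m and angle between full_bin_mid's own z axis and vertical below 0.25 rad and distance between each of gland0_mid, gland1_mid, gland2_mid, gland3_mid and full_bin_mid below 0.06 m and linear speed of each of full_bin, empty_bin below 0.02 m/s); the robot touches nothing.
It fails at once if the blue bin is knocked off or shifted along the rail by more than 30 mm (distance of neighbour_bin_mid from where it was at the start of the episode above 0.03 m).
It fails at once if the green bin is tipped by more than about 35 degrees (angle between full_bin_mid's own z axis and vertical above 0.6 rad).
It fails at once if another thing on the bench is shifted by more than 40 mm (distance of any of module, glue_gun, tape_roll, driver, spacer, cup from where it was at the start of the episode above 0.04 m).
It also fails if it takes over 72 s, if anything falls off the work surface, if the arm or the gripper's body presses on something with over 40 N, if the wrist force passes 120 N, or if a joint passes its speed limit or range.

ROBOT

A 6-joint arm with a two-finger parallel gripper is mounted at the origin on the work surface. World frame = base frame: x ahead of the robot, y to its left, z up, the work surface at z = 0. Lengths are in mm, angles in rad, forces in N, time in s.
With the tool pointing down it reaches from about 350 to 800 mm from the base axis. Payload 7.3 kg.
Tool frame: the origin (TCP) lies at the centre of the arm's flange, where the gripper is bolted on; the fingertips stand 173 mm ahead of it and the grasp point (between the pads) lies 155 mm ahead of it; y points along the fingers, x is the direction in which the jaws open and shut, and the axes are right-handed (so a half turn about y gives the same grasp; the last joint's range is limited). The gripper opens to 85 mm and grips with 20 to 120 N. Pads are 22 mm wide; open, the fingers measure 114 mm over their backs; the gripper's body (76 mm by 85 mm) begins 54 mm behind the grasp point. The pads swing forward as they close: fully open they stand 13 mm farther back than shut.
Start: joints at [-1.27, 0.342, 1.524, -0, 1.275, -0.146], TCP at [226.862, -473.457, 404.722] pointing down, gripper open.
Joint ranges: [-2.53, 2.53], [-0.77, 2.02], [0.04, 2.7], [-1, 4.14], [0.28, 2.66], [-3.11, 3.11]. Speed limits (rad/s): [2.57, 2.57, 3.14, 3.14, 3.14, 3.14].

INTERFACE

Orientations are given as [roll, pitch, yaw] about the fixed x, y, z axes, in that order (R = Rz(yaw) Ry(pitch) Rx(roll)).
In Python, from station import bot, optics gives the robot as it stands.
- The arm moves only by the tool send_rows, never from a script. Its arguments are lists of equal length, an entry for each row: "fingers": the finger opening in mm, from 0 to 85.4; "offset": the shift along the world's x, y, z in units of 25 mm (1.0 is 25 mm), a list of three; "spin": the turn about the world's z in units of 6 degrees (1.0 is 6 degrees). A call has 1 to 10 rows; each row shifts and turns the pose as measured when the row begins; what a row does not reach is not made up. A row lasts 1/12 s, in which the tool goes at most 41.7 mm and 7.16 degrees, less where a joint would pass 70% of its speed; a pose out of reach is approached as far as the arm can. A call is refused whole if a number of a shift passes 1 or a number of a turn 1, either way. A call with a gripper value outside its range is refused whole. The fingers move at their own pace and stop on an object; "squeeze" is the grip in N (left out, the last holds). Time passes only in rows, so rows that do not move let the fingers close. It gives the time, the measured TCP pose, the force and the opening at its end, in the units of the state.
- bot.get_obs(): the state, without advancing time (a new reading comes with each control period).
- optics.read_camera(name): name is "scene" or "top" or "wrist"; returns (picture, depth): 400x640x3 uint8, red, green, blue; 400x640 float32, mm along the optical axis (not along the pixel's ray), 0 where there is no reading.
- optics.camera_info(name): a dict with "fovy" (degrees; the focal length in pixels is half the picture's height over the tangent of half this angle, whatever the lens; pixels are square), "cx", "cy" (the principal point, pixels), "k1" (the pictures are not rectified: a ray, as slopes to the right and down, at radius r is drawn at 1 + k1 r^2 times it, then the intrinsics apply), "world_from_camera" (4x4, takes a point from camera to world coordinates). Camera axes: x right, y down, z forward; pixel columns grow to the right and rows downward; lengths in mm; the calibration is good to about 2 mm. A picture is of the moment at which its call begins: read the wrist's pose just before it. camera_info takes no time and is no camera call; for the wrist camera it gives the pose at the moment of the call.
- bot.finish_job(): hands the job in, once; it reports no verdict.
The state is a dict: "t": time; "q": joint angles; "joint_velocities": joint speeds; "joint_torque": joint torques, N m; "tcp_pos": TCP position; "tool_rot": TCP orientation; "force": force on the tool from outside, world axes, zero at the start; "ft_torque": the same for the moment, N m; "width": opening from 0.0 (shut) to 1.0 (fully open).
Only numpy, scipy, OpenCV 4.12 (cv2) and the standard library are available. Lean on these libraries where they do the work, as an engineer would, in place of code of your own. Each camera call takes 0.05 s, during which the arm holds its last target.

## Working session

There is one attempt and no reset: what is moved stays moved. The work goes in short steps, Python scripts to look and compute and a tool call to move; the robot and the scene stay as the last step left them, time stands still between calls to the robot, and variables do not carry over. Pictures are saved under pics/ and viewed, and the job is handed in when it is done.

Besides the shell and the picture viewer there is one more tool, called as name(argument=value, ...), one argument or row to a line, values as JSON. send_rows: Moves the arm, as the interface text tells. Its arguments: {"type":"object","properties":{"fingers":{"type":"array","items":{"type":"number"}},"offset":{"type":"array","items":{"type":"array","items":{"type":"number"}}},"spin":{"type":"array","items":{"type":"number"}},"squeeze":{"type":"number"}},"required":["fingers","offset","spin"]}

```bash
ls; mkdir -p pics; cat > h.py <<'E'
import numpy as np, cv2
from station import bot, optics
def snap(name,fn):
    info=optics.camera_info(name)
    p,d=optics.read_camera(name)
    cv2.imwrite('pics/'+fn+'.png',p[:,:,::-1])
    np.savez('pics/'+fn+'.npz',p=p,d=d,T=np.array(info['world_from_camera']),f=200/np.tan(np.radians(info['fovy'])/2),cx=info['cx'],cy=info['cy'],k1=info['k1'])
    return load(fn)
def load(fn): return dict(np.load('pics/'+fn+'.npz'))
def rays(c,uv):
    uv=np.atleast_2d(uv).astype(float)
    x=(uv-[c['cx'],c['cy']])/c['f']; s=x.copy()
    for _ in range(20): s=x/(1+c['k1']*(s**2).sum(1,keepdims=True))
    return np.c_[s,np.ones(len(s))]
def plane(c,uv,z):
    T=c['T']; d=rays(c,uv)@T[:3,:3].T; o=T[:3,3]
    return o+d*((z-o[2])/d[:,2])[:,None]
def cloud(c):
    v,u=np.mgrid[0:400,0:640]; r=rays(c,np.c_[u.ravel(),v.ravel()])
    P=r*c['d'].reshape(-1,1); T=c['T']
    return (P@T[:3,:3].T+T[:3,3]).reshape(400,640,3)
def st():
    o=bot.get_obs(); print({k:np.round(o[k],3) for k in('t','tcp_pos','tool_rot','force','width')})
E
python3 - <<'E'
from h import *
for n in('scene','top','wrist'):
    c=snap(n,n+'0'); print(n,c['f'],c['cx'],c['cy'],c['k1'],c['T'].round(2).tolist())
st()
E
```

```text
pics
scene 363.8780655323686 322.11342298527194 200.83933293247 0.007952611469084943 [[-0.82, 0.37, -0.44, 979.47], [0.57, 0.51, -0.64, 566.67], [-0.01, -0.78, -0.63, 819.31], [0.0, 0.0, 0.0, 1.0]]
top 389.71085873370043 323.75325850057544 205.02678732798825 0.021160899881891123 [[-0.01, -0.99, 0.16, 348.98], [-1.0, 0.01, 0.0, -101.57], [-0.0, -0.16, -0.99, 1437.03], [0.0, 0.0, 0.0, 1.0]]
wrist 327.89732603665044 327.95541802471354 203.41334707071852 -0.002197626366883025 [[0.43, -0.86, -0.26, 292.1], [-0.9, -0.41, -0.12, -441.58], [-0.0, 0.29, -0.96, 372.59], [0.0, 0.0, 0.0, 1.0]]
{'t': np.float64(0.15), 'tcp_pos': array([ 226.824, -473.372,  404.18 ]), 'tool_rot': array([-1.571e+00,  1.000e-03, -1.124e+00]), 'force': array([ 0.337, -0.396, -0.067]), 'width': np.float64(0.998)}
```

View pics/scene0.png

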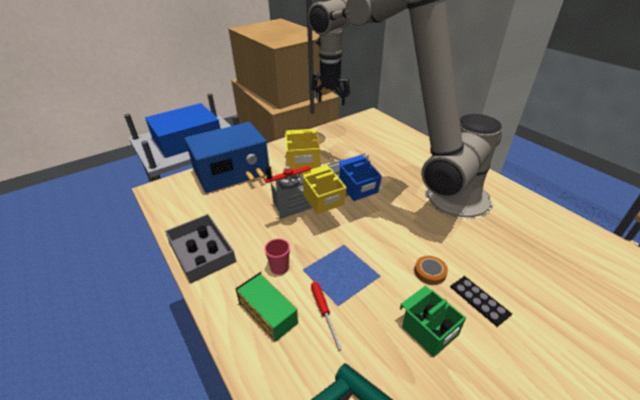

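View pics/top0.png

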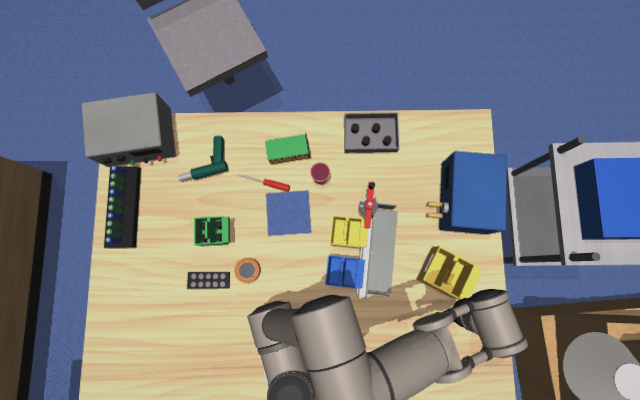

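View pics/wrist0.png

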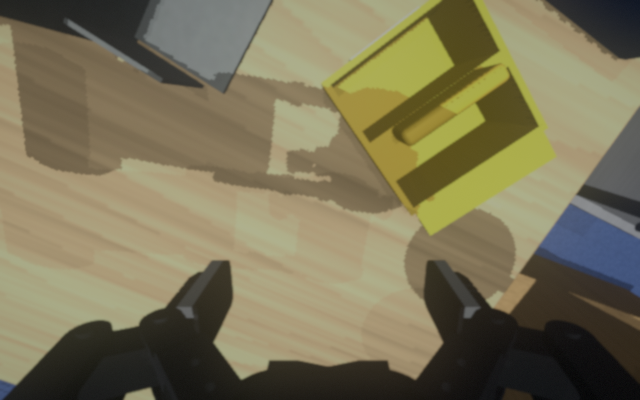

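```bash
python3 - <<'E'
from h import *
c=load('top0'); P=cloud(c)
im=c['p'][:,:,::-1]
cv2.imwrite('pics/topA.png',cv2.resize(im[165:305,310:430],None,fx=5,fy=4.2,interpolation=cv2.INTER_CUBIC))
cv2.imwrite('pics/topB.png',cv2.resize(im[180:300,170:330],None,fx=5,fy=5,interpolation=cv2.INTER_CUBIC))
hsv=cv2.cvtColor(c['p'],cv2.COLOR_RGB2HSV)
def rep(n,lo,hi,box):
    m=cv2.inRange(hsv,lo,hi); k=np.zeros_like(m); u0,v0,u1,v1=box; k[v0:v1,u0:u1]=m[v0:v1,u0:u1]
    v,u=np.nonzero(k); X=P[v,u]; X=X[c['d'][v,u]>0]
    print(n,len(v),'med',np.median(X,0).round(1),'p2',np.percentile(X,2,0).round(1),'p98',np.percentile(X,98,0).round(1))
    pts=np.c_[u,v].astype(np.float32); print('   rect',cv2.minAreaRect(pts))
rep('yellow',(22,120,100),(32,255,255),(325,205,372,252))
rep('blue',(105,120,60),(122,255,255),(322,250,368,292))
rep('green',(50,120,30),(80,255,255),(190,205,235,250))
rep('mat',(100,80,60),(122,255,255),(260,185,315,240))
rep('red',(0,150,120),(6,255,255),(355,175,385,235))
E
```

```text
yellow 1003 med [ 466.2 -178.2  104.3] p2 [ 417.8 -230.7   88.3] p98 [ 513.9 -120.9  197.4]
   rect ((348.53961181640625, 231.6039581298828), (36.020347595214844, 29.75161361694336), 5.710592269897461)
blue 1050 med [ 335.5 -166.4  102.5] p2 [ 290.8 -217.9   88.8] p98 [ 382.9 -106.1  197. ]
   rect ((344.8232116699219, 271.59149169921875), (36.2215461730957, 29.264358520507812), 6.340191841125488)
green 749 med [485.5 303.   69.3] p2 [436.9 239.3   2.3] p98 [529.  355.3 106.6]
   rect ((212.0, 230.5), (27.0, 34.0), 90.0)
mat 1730 med [552.1  35.    3.8] p2 [479.8 -39.2  -2.8] p98 [627.6 109.6  10.3]
   rect ((287.97467041015625, 212.64468383789062), (41.32328796386719, 42.178253173828125), 85.91438293457031)
red 221 med [ 537.1 -242.9  191.1] p2 [ 478.1 -256.6  185.6] p98 [ 600.9 -230.3  205.4]
   rect ((369.0, 204.5), (45.0, 8.0), 90.0)
```

```bash
python3 - <<'E'
from h import *
c=load('scene0'); im=c['p'][:,:,::-1]
cv2.imwrite('pics/scA.png',cv2.resize(im[120:240,240:400],None,fx=5,fy=5,interpolation=cv2.INTER_CUBIC))
E
```

```text
(no output)
```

View pics/topA.png

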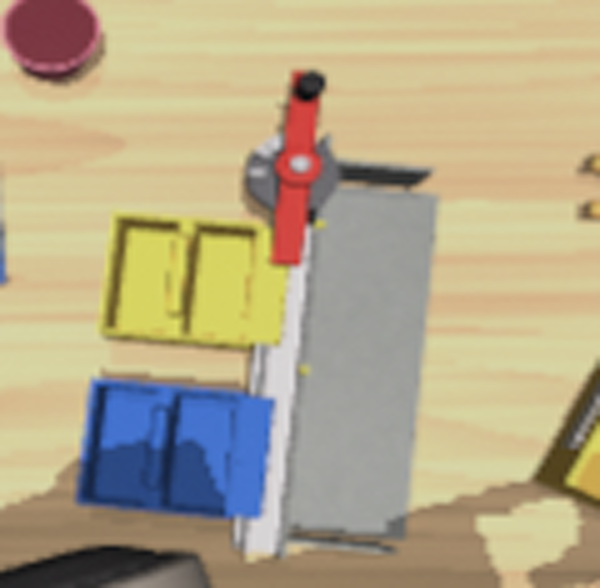

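View pics/topB.png

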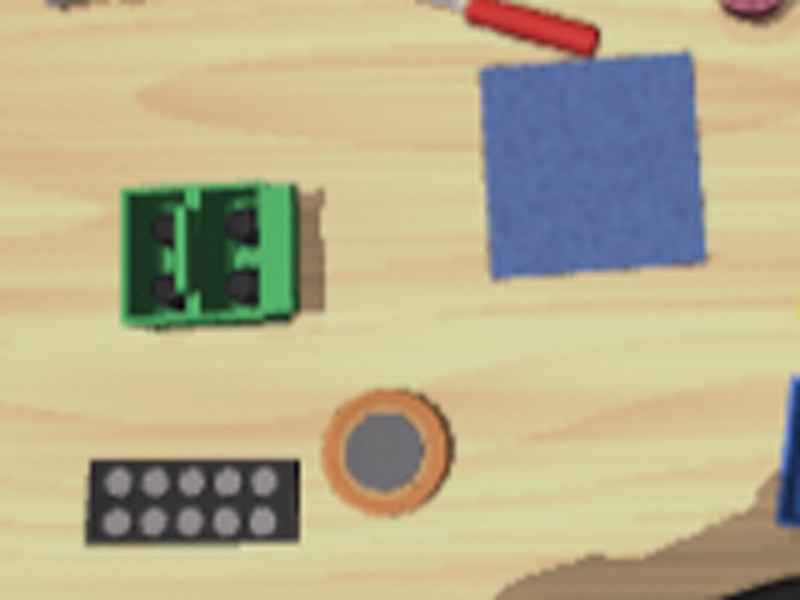

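View pics/scA.png

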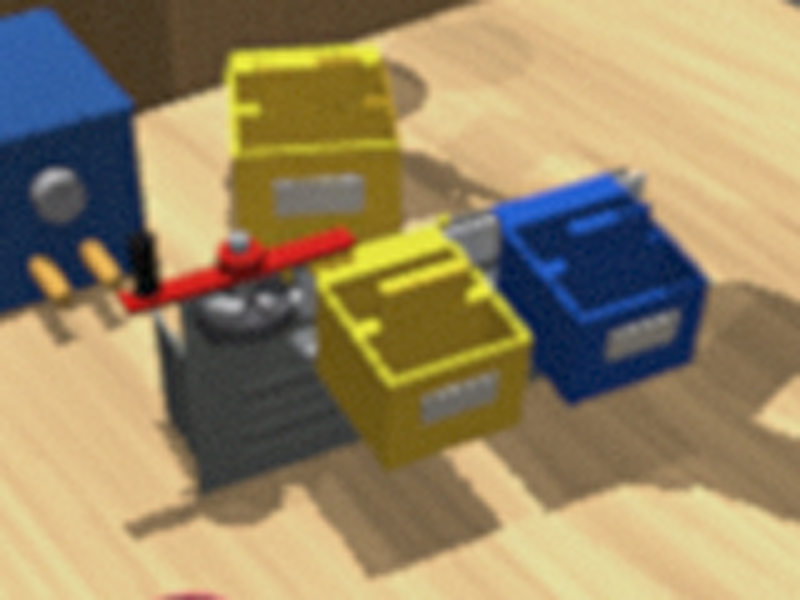

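```bash
python3 - <<'E'
from h import *
c=load('top0'); P=cloud(c)
hsv=cv2.cvtColor(c['p'],cv2.COLOR_RGB2HSV)
# yellow marks
for n,(u,v),z in [('mark+',(374-.4,218.3-.4),170),('mark-',(370.6,252.7),170),('mark+160',(373.6,217.9),160),('mark-160',(370.6,252.7),160),('pivot',(369.6,203.8),205),('knobtop',(371.3,184.8),230),('leverend',(310+287/5-.4,165+263/4.2-.4),190)]:
    print(n,plane(c,[[u,v]],z).round(1), P[int(round(v)),int(round(u))].round(1))
# dark knob pixels
m=(c['p'].max(2)<60); k=[(v,u) for v in range(178,194) for u in range(365,378) if m[v,u]]; k=np.array(k); print(len(k),k.mean(0)); print(plane(c,[k.mean(0)[::-1]],222), np.median(P[k[:,0],k[:,1]],0))
# bright rail pixels z filter
Q=P.reshape(-1,3); s=(Q[:,0]>250)&(Q[:,0]<530)&(Q[:,1]<-190)&(Q[:,1]>-300)
hh=Q[s]; 
print(np.histogram(hh[:,2],bins=np.arange(90,240,8)))
m=(hsv[:,:,1]<40)&(hsv[:,:,2]>170); m[:, :355]=0; m[:,385:]=0; m[:215]=0;m[300:]=0
v,u=np.nonzero(m); pts=plane(c,np.c_[u,v],170); print(len(v),cv2.fitLine(pts[:,:2].astype(np.float32),cv2.DIST_HUBER,0,.01,.01).ravel(), np.percentile(pts,[2,98],axis=0).round(0))
E
```

```text
mark+ [[ 508.3 -260.9  170. ]] [ 509.1 -263.3  161.1]
mark- [[ 395.4 -247.5  170. ]] [ 394.7 -249.5  163.7]
mark+160 [[ 509.6 -262.2  160. ]] [ 509.1 -263.3  161.1]
mark-160 [[ 395.8 -248.6  160. ]] [ 394.7 -249.5  163.7]
pivot [[ 549.6 -245.2  205. ]] [ 548.3 -246.1  208.4]
knobtop [[ 606.3 -249.6  230. ]] [ 605.3 -248.4  231.5]
leverend [[ 476.  -236.2  190. ]] [ 476.6 -236.2  190.6]
23 [185.34782609 371.30434783]
[[ 606.18549762 -250.49251918  222.        ]] [ 605.01525433 -248.87713788  229.91795215]
(array([ 95, 245,  21,  35,   6,  14, 279,  72, 115, 109, 359,  26, 100,
         8,   0,   0,   0,   0]), array([ 90,  98, 106, 114, 122, 130, 138, 146, 154, 162, 170, 178, 186,
       194, 202, 210, 218, 226, 234]))
328 [ 9.9026370e-01 -1.3920403e-01  3.6822894e+02 -2.3120222e+02] [[ 263. -252.  170.]
 [ 483. -206.  170.]]
```

send_rows(
  fingers=[85,85,85,85,60,60,60,60,60,60],
  offset=[
    [0.3,0.2,1],
    [1,0.6,1],
    [1,0.6,0],
    [1,0.6,0],
    [1,0.6,0],
    [1,0.6,0],
    [1,0.6,0],
    [1,0.6,0],
    [1,0.6,0],
    [1,0.6,0],
  ],
  spin=[0,-0.5,-0.5,-0.5,-0.5,-0.5,-0.5,-0.5,-0.5,-0.5],
)

```text
t: 0.98
tcp_pos: [463.7, -328.9, 453.6]
tool_rot: [-1.572, 0.007, -1.627]
force: [-0.3, 0.0, -0.0]
width: 0.702
```

send_rows(
  fingers=[40,40,40,40,40,40,40],
  offset=[
    [1,0.56,0],
    [1,0.56,0],
    [1,0.56,0],
    [1,0.56,0],
    [1,0.5,0],
    [0.4,0.2,0],
    [0,0,0],
  ],
  spin=[-0.2,-0.2,-0.1,0,0,0,0],
)

```text
t: 1.57
tcp_pos: [608.9, -246.1, 449.7]
tool_rot: [-1.576, 0.011, -1.68]
force: [-1.4, -0.7, -0.4]
width: 0.468
```

```bash
python3 - <<'E'
from h import *
c=snap('wrist','w1');st()
E
```

```text
{'t': np.float64(1.617), 'tcp_pos': array([ 608.187, -246.595,  449.507]), 'tool_rot': array([-1.577,  0.011, -1.68 ]), 'force': array([ 0.368,  0.397, -0.507]), 'width': np.float64(0.473)}
```

View pics/w1.png

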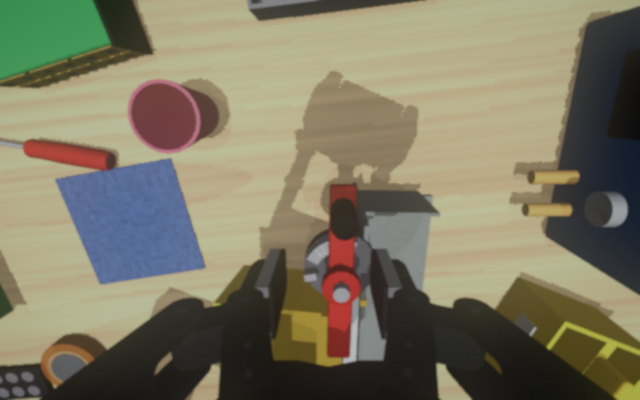

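```bash
python3 - <<'E'
from h import *
c=load('w1'); im=c['p'][:,:,::-1]
cv2.imwrite('pics/w1c.png',cv2.resize(im[170:370,260:440],None,fx=3,fy=3,interpolation=cv2.INTER_CUBIC))
P=cloud(c)
for v in range(185,360,6): print(v,[P[v,u].round(0).astype(int).tolist() for u in (336,344,350)])
E
```

```text
185 [[624, -251, 189], [623, -257, 187], [623, -261, 187]]
191 [[620, -251, 189], [619, -256, 189], [619, -261, 189]]
197 [[616, -250, 190], [615, -256, 189], [614, -260, 189]]
203 [[614, -250, 201], [615, -256, 205], [613, -260, 199]]
209 [[614, -250, 214], [616, -255, 219], [614, -259, 215]]
215 [[615, -250, 226], [615, -255, 229], [614, -258, 228]]
221 [[612, -249, 229], [611, -254, 229], [611, -258, 230]]
227 [[608, -249, 229], [607, -254, 229], [607, -258, 230]]
233 [[603, -249, 228], [603, -254, 229], [603, -257, 229]]
239 [[583, -247, 189], [599, -253, 229], [599, -257, 230]]
245 [[578, -246, 189], [577, -252, 190], [577, -257, 190]]
251 [[573, -246, 189], [572, -252, 190], [572, -257, 191]]
257 [[568, -245, 189], [568, -252, 190], [567, -256, 189]]
263 [[563, -245, 190], [562, -251, 189], [562, -256, 189]]
269 [[562, -245, 197], [561, -251, 197], [559, -255, 193]]
275 [[560, -244, 202], [558, -250, 200], [558, -255, 202]]
281 [[554, -244, 202], [553, -250, 201], [553, -254, 201]]
287 [[553, -244, 207], [552, -249, 207], [548, -254, 201]]
293 [[548, -243, 208], [549, -249, 210], [543, -253, 201]]
299 [[544, -243, 208], [544, -249, 210], [538, -253, 201]]
305 [[526, -241, 190], [525, -248, 190], [524, -252, 189]]
311 [[681, -254, 418], [519, -247, 189], [518, -252, 189]]
317 [[514, -240, 189], [514, -246, 189], [512, -251, 189]]
323 [[509, -239, 190], [507, -246, 189], [507, -251, 189]]
329 [[502, -239, 189], [502, -245, 190], [501, -250, 188]]
335 [[497, -238, 189], [496, -245, 189], [494, -250, 187]]
341 [[492, -238, 190], [490, -244, 190], [450, -248, 142]]
347 [[485, -237, 190], [484, -244, 189], [444, -248, 143]]
353 [[479, -236, 190], [477, -243, 188], [436, -247, 143]]
359 [[458, -234, 174], [429, -240, 142], [428, -246, 143]]
```

View pics/w1c.png

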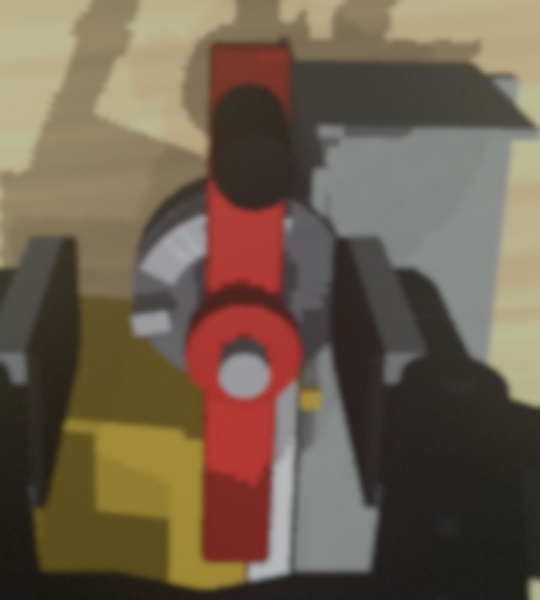

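send_rows(
  fingers=[40,40,40,40,40],
  offset=[
    [0,-0.3,-0.9],
    [0,0,-0.9],
    [0,0,-0.9],
    [0,0,-0.4],
    [0,0,0],
  ],
  spin=[-0.1,0,0,0,0],
)

```text
t: 2.03
tcp_pos: [603.7, -257.1, 370.2]
tool_rot: [-1.576, 0.009, -1.694]
force: [-0.2, -0.4, -0.1]
width: 0.47
```

```bash
python3 - <<'E'
from h import *
from scipy.spatial.transform import Rotation as R
c=snap('wrist','w2');st()
o=bot.get_obs(); a=R.from_euler('xyz',o['tool_rot']).as_matrix()[:,1]; print('tool y',a.round(3),'grasp',(np.array(o['tcp_pos'])+155*a).round(1))
P=cloud(c)
im=c['p'][:,:,::-1]
E
```

```text
{'t': np.float64(2.083), 'tcp_pos': array([ 603.788, -257.295,  371.065]), 'tool_rot': array([-1.576,  0.008, -1.694]), 'force': array([ 0.091, -0.869, -0.364]), 'width': np.float64(0.467)}
tool y [-0.004  0.009 -1.   ] grasp [ 603.2 -255.9  216.1]
```

View pics/w2.png

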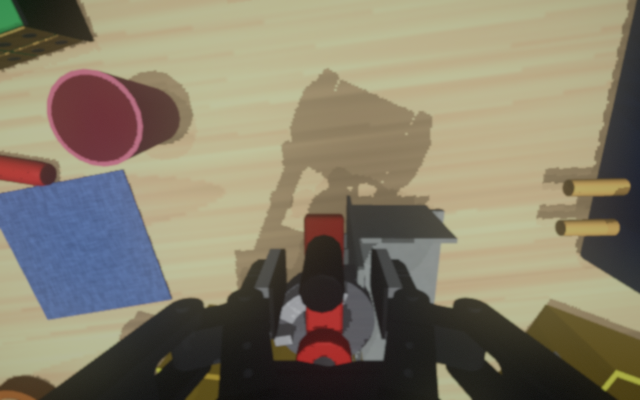

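send_rows(
  fingers=[40,10,10,10,10,10],
  offset=[
    [0.14,0.06,-0.08],
    [0,0,0],
    [0,0,0],
    [0,0,0],
    [0,0,0],
    [0,0,0],
  ],
  spin=[0,0,0,0,0,0],
  squeeze=60,
)

```text
t: 2.58
tcp_pos: [606.4, -257.1, 373.3]
tool_rot: [-1.572, 0.006, -1.696]
force: [0.2, 0.3, -1.8]
width: 0.191
```

send_rows(
  fingers=[10,10,10],
  offset=[
    [0,0,0.35],
    [0,0,0.3],
    [0,0,0],
  ],
  spin=[0,0,0],
)

```text
t: 2.83
tcp_pos: [606.5, -257.0, 391.2]
tool_rot: [-1.572, 0.006, -1.695]
force: [-0.8, 0.9, -1.2]
width: 0.192
```

send_rows(
  fingers=[10,10,10,10],
  offset=[
    [0,0.63,-0.04],
    [-0.17,0.6,-0.03],
    [-0.32,0.54,-0.02],
    [0,0,0],
  ],
  spin=[0,0,0,0],
)

```text
t: 3.17
tcp_pos: [596.5, -216.6, 393.5]
tool_rot: [-1.55, -0.01, -1.697]
force: [-5.2, 1.3, -1.8]
width: 0.19
```

```bash
cat >> h.py <<'E'
def gp():
    from scipy.spatial.transform import Rotation as R
    o=bot.get_obs(); a=R.from_euler('xyz',o['tool_rot']).as_matrix()[:,1]; g=np.array(o['tcp_pos'])+155*a
    print('grasp',g.round(1),'tool y',a.round(3),'yaw',round(float(o['tool_rot'][2]),3),'t',round(float(o['t']),2),'w',round(float(o['width']),3),'F',np.round(o['force'],1)); return g
E
python3 - <<'E'
from h import *
g=gp(); d=g[:2]-[548,-246.5]; print(np.hypot(*d),np.degrees(np.arctan2(d[1],d[0])))
E
```

```text
grasp [ 599.5 -218.6  238.6] tool y [ 0.02  -0.013 -1.   ] yaw -1.697 t 3.17 w 0.19 F [-5.2  1.3 -1.8]
58.600915767664425 28.48143991397614
```

send_rows(
  fingers=[10,10,10,10],
  offset=[
    [-0.3,0.52,-0.15],
    [-0.48,0.4,-0.05],
    [-0.57,0.26,-0.04],
    [0,0,0],
  ],
  spin=[0,0,0,0],
)

```text
t: 3.5
tcp_pos: [564.9, -188.3, 390.2]
tool_rot: [-1.533, -0.016, -1.696]
force: [-2.1, -2.7, -1.6]
width: 0.187
```

```bash
python3 - <<'E'
from h import *
g=gp(); d=g[:2]-[548,-246.5]; print(np.hypot(*d),np.degrees(np.arctan2(d[1],d[0])))
E
```

```text
grasp [ 570.4 -191.6  235.3] tool y [ 0.035 -0.021 -0.999] yaw -1.696 t 3.5 w 0.187 F [-2.1 -2.7 -1.6]
59.29203962284567 67.80822555095052
```

send_rows(
  fingers=[10,10,10,10,10],
  offset=[
    [-0.24,0.06,0],
    [0,0,0],
    [0,0,-0.4],
    [0,0,-0.35],
    [0,0,0],
  ],
  spin=[0,0,0,0,0],
)

```text
t: 3.92
tcp_pos: [561.0, -187.3, 371.8]
tool_rot: [-1.529, -0.014, -1.696]
force: [-2.1, 2.4, 2.2]
width: 0.195
```

```bash
python3 - <<'E'
from h import *
g=gp(); d=g[:2]-[548,-246.5]; print(np.hypot(*d),np.degrees(np.arctan2(d[1],d[0])))
snap('wrist','w3')
E
```

```text
grasp [ 567.2 -190.3  217. ] tool y [ 0.04  -0.02  -0.999] yaw -1.696 t 3.92 w 0.195 F [-2.1  2.4  2.2]
59.3947035002536 71.16778550354844
```

View pics/w3.png

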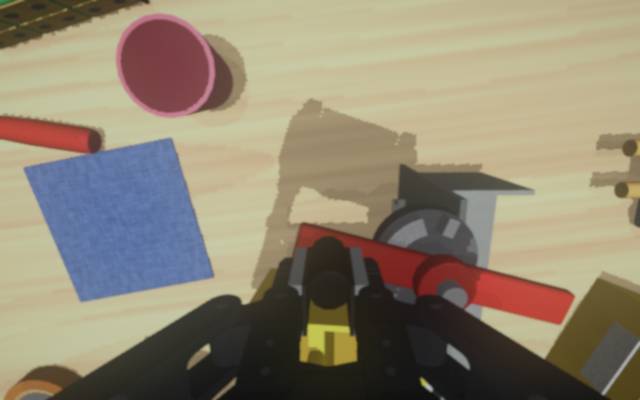

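send_rows(
  fingers=[36,36,36,36,36,60,85],
  offset=[
    [0,0,0],
    [0,0,0],
    [0,0,0.6],
    [0,0,1],
    [-0.5,0,1],
    [-1,0,0.3],
    [-1,0,0],
  ],
  spin=[0,0,0,0,0,0,0],
)

```text
t: 4.55
tcp_pos: [500.5, -189.3, 443.0]
tool_rot: [-1.532, -0.016, -1.696]
force: [-0.7, 0.8, -0.2]
width: 0.691
```

```bash
python3 - <<'E'
from h import *
g=gp()
c=snap('wrist','w4'); P=cloud(c)
hsv=cv2.cvtColor(c['p'],cv2.COLOR_RGB2HSV); m=cv2.inRange(hsv,(0,150,80),(6,255,255))
X=P[m>0]; X=X[(X[:,2]>150)]; print('red z',np.percentile(X[:,2],[10,30,50,70]).round(1), cv2.fitLine(X[np.abs(X[:,2]-190)<8][:,:2].astype(np.float32),cv2.DIST_L2,0,.01,.01).ravel())
E
```

```text
grasp [ 506.1 -192.4  288.1] tool y [ 0.036 -0.02  -0.999] yaw -1.696 t 4.55 w 0.691 F [-0.7  0.8 -0.2]
red z [188.5 189.1 189.5 190.2] [ 3.7494186e-01  9.2704833e-01  5.4288361e+02 -2.5442551e+02]
```

View pics/w4.png

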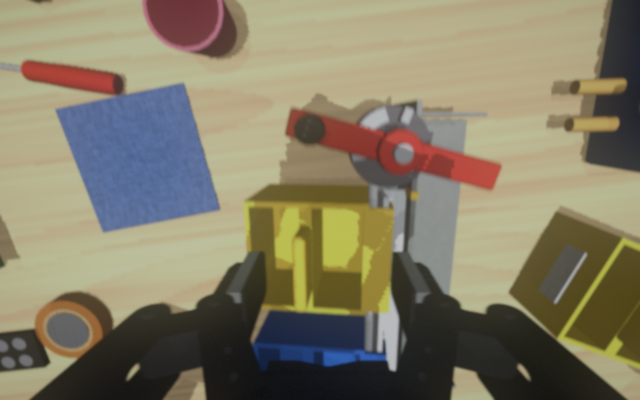

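```bash
cat >> h.py <<'E'
YE=((22,120,60),(32,255,255)); GR=((45,120,30),(85,255,255))
def grip(c,col,zlo,zhi,box):
    P=cloud(c); hsv=cv2.cvtColor(c['p'],cv2.COLOR_RGB2HSV); m=cv2.inRange(hsv,*col)>0
    x0,x1,y0,y1=box
    s=m&(P[...,2]>zlo)&(P[...,2]<zhi)&(P[...,0]>x0)&(P[...,0]<x1)&(P[...,1]>y0)&(P[...,1]<y1)&(c['d']>0)
    X=P[s]
    if len(X)<10: print('few',len(X)); return
    (cx,cy),wh,a=cv2.minAreaRect(X[:,:2].astype(np.float32))
    print('n',len(X),'rect ctr',round(cx,1),round(cy,1),'size',np.round(wh,1),'ang',round(a,1),'med',np.median(X,0).round(1))
E
python3 - <<'E'
from h import *
c=load('w4')
grip(c,YE,195,212,(400,530,-260,-80))
grip(c,YE,160,180,(400,530,-260,-80))
grip(c,YE,140,212,(400,530,-260,-80))
P=cloud(c); 
for v in range(226,316,8): print(v,[P[v,u].round(0).astype(int).tolist() for u in (294,300,306)])
E
```

```text
n 517 rect ctr 465.9 -167.6 size [ 8.3 57. ] ang 83.3 med [ 466.4 -168.   195.6]
n 5178 rect ctr 463.9 -180.8 size [116.6  97.2] ang 83.0 med [ 466.8 -219.1  171.8]
n 8773 rect ctr 459.3 -183.7 size [124.6 105.8] ang 82.8 med [ 469.5 -184.7  170.8]
226 [[470, -156, 92], [496, -172, 174], [495, -176, 174]]
234 [[495, -168, 189], [496, -173, 192], [492, -176, 184]]
242 [[491, -168, 194], [491, -172, 196], [487, -176, 188]]
250 [[485, -167, 195], [485, -172, 196], [482, -175, 189]]
258 [[479, -166, 194], [479, -171, 196], [475, -174, 189]]
266 [[473, -165, 196], [473, -170, 196], [469, -173, 190]]
274 [[466, -164, 195], [466, -169, 195], [463, -172, 191]]
282 [[460, -163, 195], [460, -168, 196], [457, -172, 191]]
290 [[454, -162, 195], [454, -167, 196], [450, -171, 191]]
298 [[447, -161, 195], [447, -166, 196], [444, -170, 192]]
306 [[440, -160, 194], [440, -165, 196], [422, -165, 166]]
314 [[385, -145, 118], [384, -151, 117], [383, -157, 117]]
```

send_rows(
  fingers=[40,40,40,40,40,40,40],
  offset=[
    [-0.8,0.45,0],
    [-0.8,0.45,-0.3],
    [0,0,-0.9],
    [0,0,-0.9],
    [0,0,-0.9],
    [0,0,-0.5],
    [0,0,0],
  ],
  spin=[0,0,0,0,0,0,0],
)

```text
t: 5.18
tcp_pos: [453.4, -167.2, 355.6]
tool_rot: [-1.526, -0.022, -1.701]
force: [0.1, 0.7, 0.5]
width: 0.473
```

```bash
python3 - <<'E'
from h import *
g=gp()
c=snap('wrist','w5')
grip(c,YE,188,212,(400,530,-260,-80))
E
```

```text
grasp [ 459.8 -171.5  200.8] tool y [ 0.042 -0.028 -0.999] yaw -1.701 t 5.18 w 0.473 F [0.1 0.7 0.5]
n 3091 rect ctr 462.9 -170.9 size [52.9 49.6] ang 42.1 med [ 468.5 -168.2  195. ]
```

View pics/w5.png

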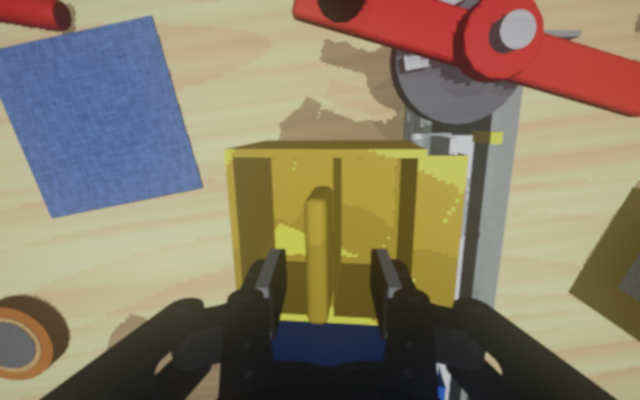

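send_rows(
  fingers=[40,40,5,5,5,5,5],
  offset=[
    [0.25,0.1,-0.5],
    [0,0,-0.35],
    [0,0,0],
    [0,0,0],
    [0,0,0],
    [0,0,0],
    [0,0,0],
  ],
  spin=[0,0,0,0,0,0,0],
  squeeze=60,
)

```text
t: 5.82
tcp_pos: [461.8, -165.6, 343.8]
tool_rot: [-1.513, -0.027, -1.701]
force: [-0.3, 0.8, -1.5]
width: 0.109
```

```bash
python3 - <<'E'
from h import *
g=gp()
E
```

```text
grasp [ 470.1 -170.9  189.1] tool y [ 0.053 -0.035 -0.998] yaw -1.701 t 5.82 w 0.109 F [-0.3  0.8 -1.5]
```

send_rows(
  fingers=[5,5,5,5,5],
  offset=[
    [0,0,0.5],
    [0,0,0.8],
    [0,0,0.9],
    [0,0,0.9],
    [0,0,0.3],
  ],
  spin=[0,0,0,0,0],
)

```text
t: 6.23
tcp_pos: [460.1, -165.3, 432.6]
tool_rot: [-1.517, -0.026, -1.701]
force: [0.1, -0.6, -1.5]
width: 0.105
```

```bash
python3 - <<'E'
from h import *
g=gp()
c=load('top0'); print(plane(c,[[287.97,212.64]],3))
hsv=cv2.cvtColor(c['p'],cv2.COLOR_RGB2HSV); m=cv2.inRange(hsv,(100,80,60),(122,255,255)); k=np.zeros_like(m); k[185:240,260:315]=m[185:240,260:315]
ct=max(cv2.findContours(k,0,2)[0],key=cv2.contourArea); b=cv2.boxPoints(cv2.minAreaRect(ct)); print(plane(c,b,3).round(0).tolist(), plane(c,b,3).mean(0))
snap('scene','s6'); snap('wrist','w6')
E
```

```text
grasp [ 467.8 -170.4  277.9] tool y [ 0.05  -0.033 -0.998] yaw -1.701 t 6.23 w 0.105 F [ 0.1 -0.6 -1.5]
[[553.17633456  35.43624514   3.        ]]
[[627.0, 120.0, 3.0], [636.0, -38.0, 3.0], [481.0, -48.0, 3.0], [472.0, 107.0, 3.0]] [553.82558416  35.4054142    3.        ]
```

View pics/s6.png

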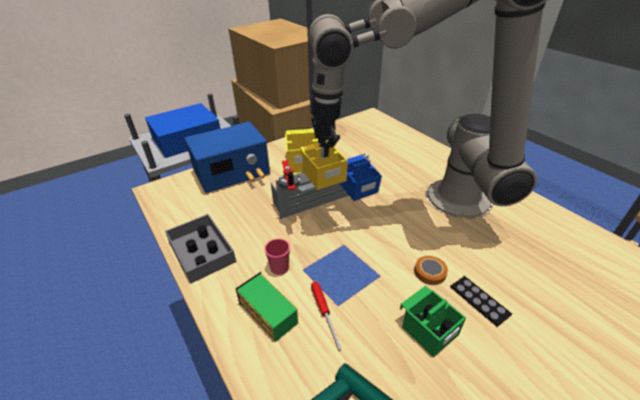

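View pics/w6.png

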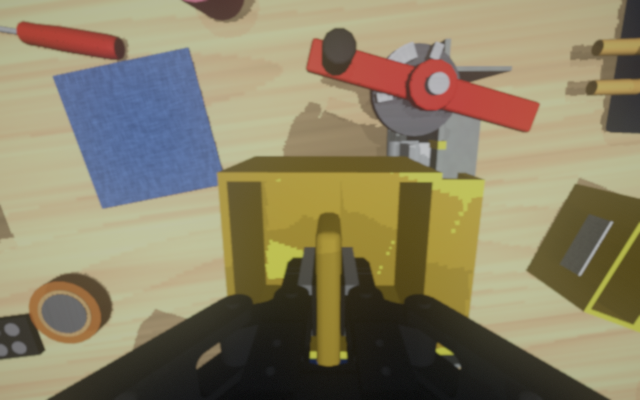

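send_rows(
  fingers=[5,5,5,5,5,5,5,5,5,5],
  offset=[
    [0,0.5,0],
    [0,0.9,0],
    [0,1,0],
    [0.5,1,-0.2],
    [0.6,1,-0.4],
    [0.6,1,-0.6],
    [0.6,1,-0.6],
    [0.6,1,-0.6],
    [0.4,0.6,-0.5],
    [0,0,0],
  ],
  spin=[0,0,0,0,0,0,0,0,0,0],
)

```text
t: 7.17
tcp_pos: [539.1, 48.9, 340.7]
tool_rot: [-1.54, -0.023, -1.706]
force: [-1.8, -0.5, -1.4]
width: 0.105
```

```bash
python3 - <<'E'
from h import *
g=gp()
print((np.array([553.5,35.4])-g[:2])/25)
E
```

```text
grasp [543.3  44.7 185.8] tool y [ 0.027 -0.027 -0.999] yaw -1.706 t 7.17 w 0.105 F [-1.8 -0.5 -1.4]
[ 0.40719475 -0.3723374 ]
```

send_rows(
  fingers=[5,5,5,5,5],
  offset=[
    [0.4,-0.37,-0.6],
    [0,0,-0.9],
    [0,0,-0.8],
    [0,0,-0.5],
    [0,0,0],
  ],
  spin=[0,0,0,0,0],
)

```text
t: 7.58
tcp_pos: [545.6, 42.7, 261.8]
tool_rot: [-1.552, -0.024, -1.701]
force: [-1.5, 0.0, -2.9]
width: 0.109
```

```bash
python3 - <<'E'
from h import *
g=gp()
c=snap('scene','s7'); im=c['p'][:,:,::-1]; cv2.imwrite('pics/s7c.png',cv2.resize(im[150:320,240:440],None,fx=4,fy=3.5))
E
```

```text
grasp [548.   38.7 106.9] tool y [ 0.015 -0.026 -1.   ] yaw -1.701 t 7.58 w 0.109 F [-1.5  0.  -2.9]
```

View pics/s7c.png

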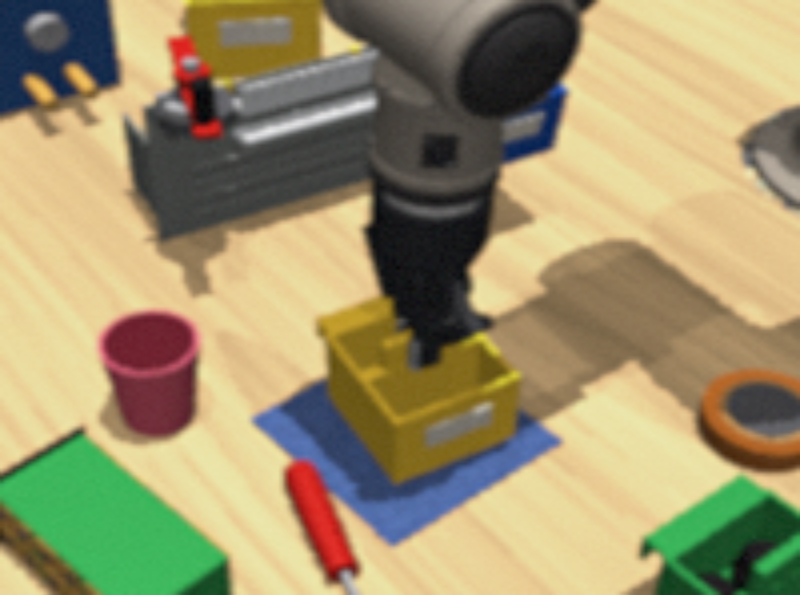

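Just above the mat and well-centred; lower until contact.

send_rows(
  fingers=[5,5,5],
  offset=[
    [0.15,-0.1,-0.25],
    [0,0,-0.15],
    [0,0,0],
  ],
  spin=[0,0,0],
)

```text
t: 7.88
tcp_pos: [549.8, 39.8, 253.6]
tool_rot: [-1.55, -0.023, -1.701]
force: [0.2, -0.2, -2.3]
width: 0.107
```

```bash
python3 - <<'E'
from h import *
g=gp()
E
```

```text
grasp [552.6  35.7  98.6] tool y [ 0.018 -0.026 -1.   ] yaw -1.701 t 7.88 w 0.107 F [ 0.2 -0.2 -2.3]
```

send_rows(
  fingers=[5,5,5],
  offset=[
    [0,0,-0.15],
    [0,0,-0.15],
    [0,0,0],
  ],
  spin=[0,0,0],
)

```text
t: 8.13
tcp_pos: [550.0, 38.1, 252.6]
tool_rot: [-1.544, -0.027, -1.701]
force: [-0.3, -0.1, -3.0]
width: 0.105
```

```bash
python3 - <<'E'
from h import *
g=gp()
E
```

```text
grasp [553.6  33.5  97.7] tool y [ 0.023 -0.03  -0.999] yaw -1.701 t 8.13 w 0.105 F [-0.3 -0.1 -3. ]
```

send_rows(
  fingers=[5,5,5],
  offset=[
    [0,0,-0.25],
    [0,0,-0.25],
    [0,0,0],
  ],
  spin=[0,0,0],
)

```text
t: 8.38
tcp_pos: [549.9, 35.9, 252.3]
tool_rot: [-1.533, -0.031, -1.701]
force: [0.9, 0.2, -2.7]
width: 0.108
```

```bash
python3 - <<'E'
from h import *
g=gp()
c=snap('scene','s8'); im=c['p'][:,:,::-1]; cv2.imwrite('pics/s8c.png',cv2.resize(im[210:310,290:400],None,fx=7,fy=6,interpolation=cv2.INTER_CUBIC))
E
```

```text
grasp [555.1  30.5  97.5] tool y [ 0.033 -0.035 -0.999] yaw -1.701 t 8.38 w 0.108 F [ 0.9  0.2 -2.7]
```

View pics/s8c.png

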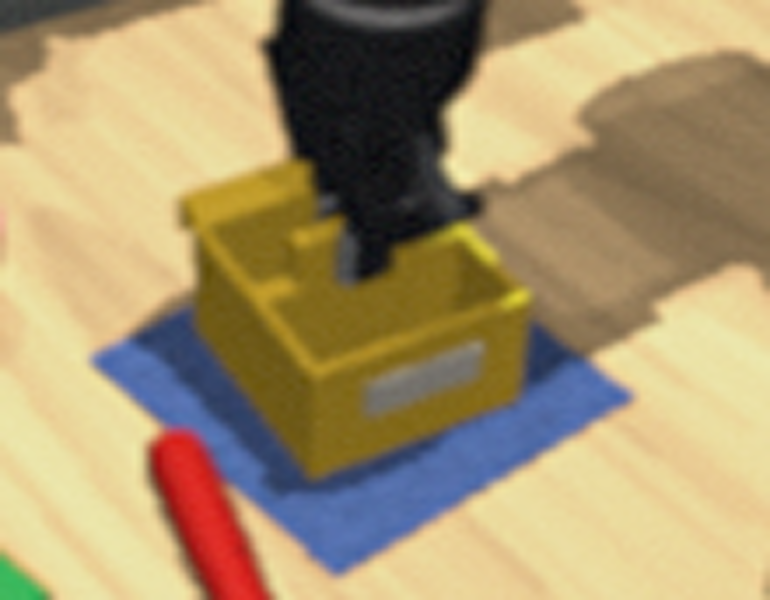

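send_rows(
  fingers=[40,40,40,40,40,40,40],
  offset=[
    [0,0,0],
    [0,0,0],
    [0,0,0.3],
    [0,0,1],
    [0,0,1],
    [0,0.6,1],
    [0,1,0.6],
  ],
  spin=[0,0,0,0,0,0,0],
)

```text
t: 9.02
tcp_pos: [549.9, 73.6, 349.7]
tool_rot: [-1.54, -0.032, -1.705]
force: [0.9, -0.4, -0.1]
width: 0.469
```

```bash
python3 - <<'E'
from h import *
g=gp()
c=snap('wrist','w9'); grip(c,YE,95,125,(450,650,-60,130)); grip(c,YE,68,90,(450,650,-60,130))
c=snap('top','t9'); grip(c,YE,95,125,(450,650,-60,130)); grip(c,YE,65,92,(450,650,-60,130))
im=c['p'][:,:,::-1]; cv2.imwrite('pics/t9c.png',cv2.resize(im[160:310,180:420],None,fx=3.3,fy=3.3,interpolation=cv2.INTER_CUBIC))
E
```

```text
grasp [554.   68.1 194.9] tool y [ 0.026 -0.036 -0.999] yaw -1.705 t 9.02 w 0.469 F [ 0.9 -0.4 -0.1]
n 1296 rect ctr 553.1 28.3 size [10.3 56.7] ang 82.4 med [555.6  29.2 106.6]
n 6444 rect ctr 550.0 19.7 size [117.8  96.3] ang 82.5 med [551.9 -15.9  77.2]
n 38 rect ctr 551.1 31.0 size [10.3 56.9] ang 82.2 med [543.6  31.9 108.2]
n 270 rect ctr 550.6 20.0 size [115.6  96.7] ang 82.5 med [540.3 -17.8  78.6]
```

View pics/w9.png

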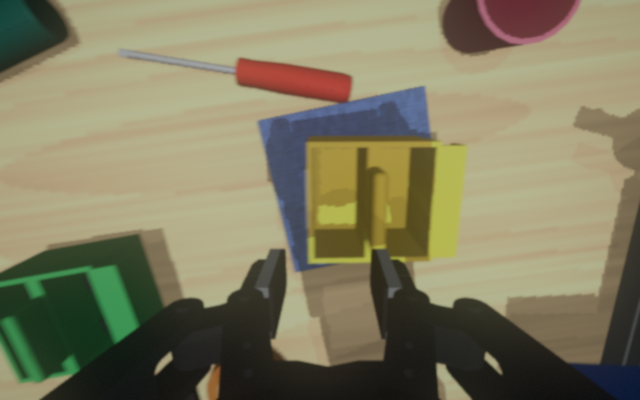

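View pics/t9c.png

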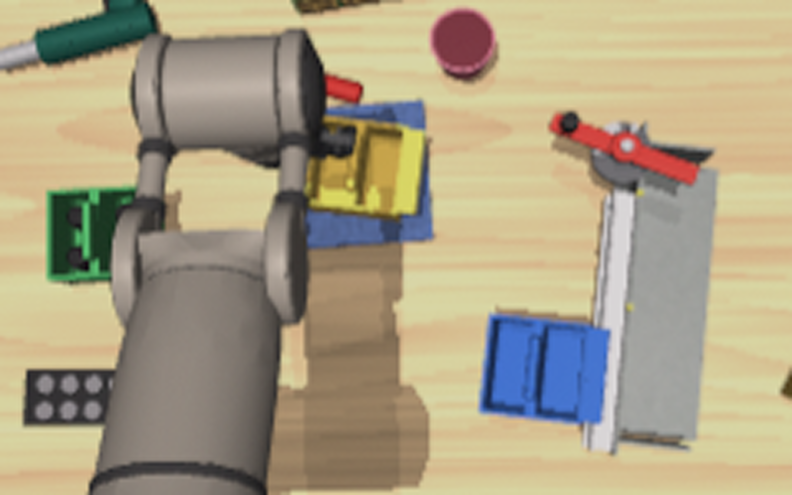

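```bash
python3 - <<'E'
from h import *
c=load('top0'); grip(c,GR,95,120,(400,580,200,400)); grip(c,GR,65,90,(400,580,200,400))
c=load('w9'); grip(c,GR,95,120,(400,580,200,400)); grip(c,GR,65,90,(400,580,200,400))
E
```

```text
n 56 rect ctr 484.1 306.6 size [58.9  9.4] ang 2.6 med [482.6 305.9 104.9]
n 338 rect ctr 483.6 296.6 size [ 94.9 117.2] ang 1.6 med [484.  259.5  75.6]
n 1258 rect ctr 483.1 304.7 size [59.1 12.9] ang 3.4 med [491.  302.7 103.3]
n 5615 rect ctr 483.1 295.0 size [ 96.1 120.5] ang 2.1 med [488.8 299.6  74.2]
```

send_rows(
  fingers=[40,40,40,40,40,40,40,40,40,40],
  offset=[
    [-0.2,1,0],
    [-0.3,1,0],
    [-0.3,1,0],
    [-0.3,1,0],
    [-0.3,1,0],
    [-0.3,1,0],
    [-0.3,1,0],
    [-0.3,1,-0.2],
    [-0.3,1,-0.3],
    [0,0.3,0],
  ],
  spin=[0.3,0.3,0.3,0.3,0.3,0.2,0,0,0,0],
)

```text
t: 9.95
tcp_pos: [482.2, 314.6, 331.0]
tool_rot: [-1.545, -0.035, -1.515]
force: [-0.9, -0.0, -0.4]
width: 0.469
```

```bash
python3 - <<'E'
from h import *
g=gp()
c=snap('wrist','w10'); grip(c,GR,95,120,(400,580,200,400)); grip(c,GR,65,90,(400,580,200,400))
E
```

```text
grasp [486.5 309.4 176.1] tool y [ 0.028 -0.034 -0.999] yaw -1.515 t 9.95 w 0.469 F [-0.9 -0.  -0.4]
n 1223 rect ctr 482.9 305.7 size [59.1 10.1] ang 2.1 med [487.4 305.7 103.8]
n 2729 rect ctr 482.3 295.9 size [ 93.5 115.9] ang 2.5 med [479.9 253.6  74.3]
```

View pics/w10.png

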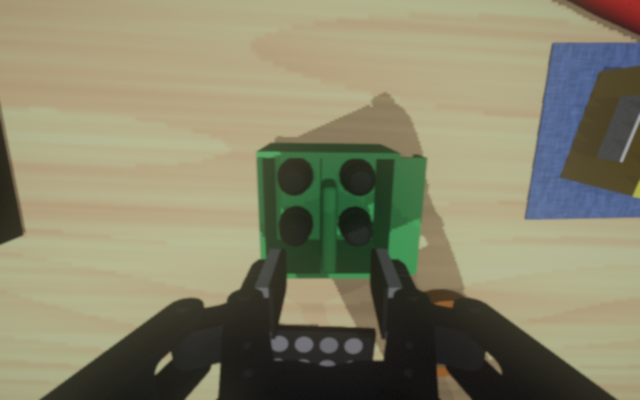

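send_rows(
  fingers=[40,40,40,40,40,40],
  offset=[
    [-0.14,-0.15,-0.6],
    [0,0,-0.9],
    [0,0,-0.9],
    [0,0,-0.7],
    [0,0,-0.2],
    [0,0,0],
  ],
  spin=[-0.15,0,0,0,0,0],
)

```text
t: 10.5
tcp_pos: [482.0, 306.3, 245.9]
tool_rot: [-1.541, -0.037, -1.529]
force: [-0.3, -0.5, 0.6]
width: 0.471
```

```bash
python3 - <<'E'
from h import *
g=gp()
c=snap('wrist','w11'); grip(c,GR,95,120,(400,580,200,400))
E
```

```text
grasp [486.8 300.7  91.1] tool y [ 0.031 -0.036 -0.999] yaw -1.529 t 10.5 w 0.471 F [-0.3 -0.5  0.6]
n 3416 rect ctr 490.6 298.1 size [48.  60.1] ang 42.0 med [488.4 305.7 103.8]
```

View pics/w11.png

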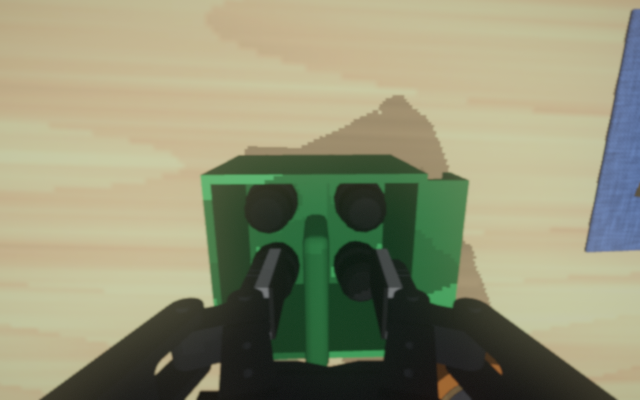

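send_rows(
  fingers=[40,40,5,5,5,5,5,5],
  offset=[
    [-0.1,0.2,0],
    [-0.04,0.05,0],
    [0,0,0],
    [0,0,0],
    [0,0,0],
    [0,0,0],
    [0,0,0],
    [0,0,0],
  ],
  spin=[0,0,0,0,0,0,0,0],
  squeeze=80,
)

```text
t: 11.22
tcp_pos: [479.8, 313.0, 251.5]
tool_rot: [-1.534, -0.034, -1.53]
force: [0.6, 0.5, -1.4]
width: 0.097
```

```bash
python3 - <<'E'
from h import *
g=gp()
E
```

```text
grasp [485.7 307.9  96.7] tool y [ 0.038 -0.033 -0.999] yaw -1.53 t 11.22 w 0.097 F [ 0.6  0.5 -1.4]
```

send_rows(
  fingers=[5,5,5,5,5,5,5,5],
  offset=[
    [0,0,0.3],
    [0,0,0.6],
    [0,0,0.8],
    [0,0,0.9],
    [0,0,1],
    [0,0,1],
    [0,0,1],
    [0,0,0.6],
  ],
  spin=[0,0,0,0,0,0,0,0],
)

```text
t: 11.88
tcp_pos: [476.7, 311.3, 408.1]
tool_rot: [-1.551, -0.042, -1.53]
force: [0.1, 0.5, -3.6]
width: 0.106
```

```bash
python3 - <<'E'
from h import *
g=gp(); snap('wrist','w12'); snap('scene','s12')
E
```

```text
grasp [480.  305.  253.3] tool y [ 0.021 -0.041 -0.999] yaw -1.53 t 11.88 w 0.106 F [ 0.1  0.5 -3.6]
```

View pics/s12.png

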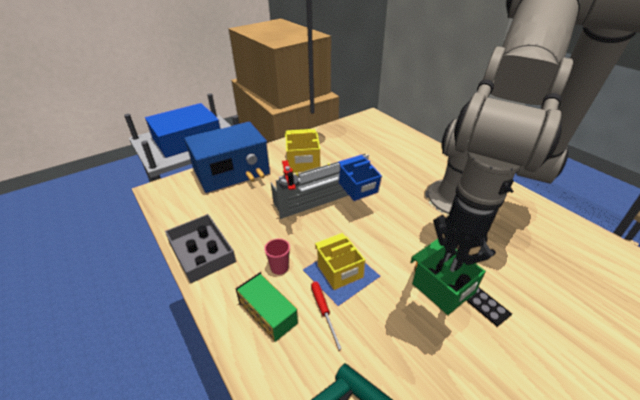

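View pics/w12.png

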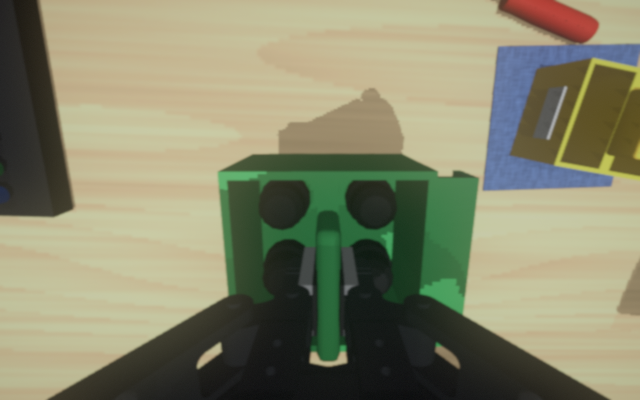

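send_rows(
  fingers=[5,5,5,5,5,5,5,5,5,5],
  offset=[
    [-0.1,-0.4,0],
    [-0.1,-0.8,0],
    [-0.1,-1,0],
    [-0.1,-1,0],
    [-0.1,-1,0],
    [-0.1,-1,0],
    [0,-1,0],
    [0,-1,0],
    [0,-1,0],
    [0,-1,0],
  ],
  spin=[-0.2,-0.2,-0.2,-0.2,-0.2,-0.2,-0.2,-0.1,0,0],
)

```text
t: 12.82
tcp_pos: [452.5, 70.8, 391.6]
tool_rot: [-1.577, -0.049, -1.696]
force: [-0.1, -0.1, -3.5]
width: 0.102
```

send_rows(
  fingers=[5,5,5,5,5,5,5,5],
  offset=[
    [0,-1,0],
    [0,-1,0],
    [0,-1,0],
    [0,-1,0],
    [0,-1,0],
    [0,-0.8,0],
    [0,-0.4,0],
    [0,0,0],
  ],
  spin=[0,0,0,0,0,0,0,0],
)

```text
t: 13.48
tcp_pos: [449.0, -83.3, 385.5]
tool_rot: [-1.576, 0.01, -1.731]
force: [8.4, 21.4, 1.8]
width: 0.1
```

```bash
python3 - <<'E'
from h import *
g=gp(); snap('wrist','w13')
print((np.array([463,-174])-g[:2])/25)
E
```

```text
grasp [448.4 -81.6 230.5] tool y [-0.004  0.011 -1.   ] yaw -1.731 t 13.48 w 0.1 F [ 8.4 21.4  1.8]
[ 0.58200144 -3.69681832]
```

View pics/w13.png

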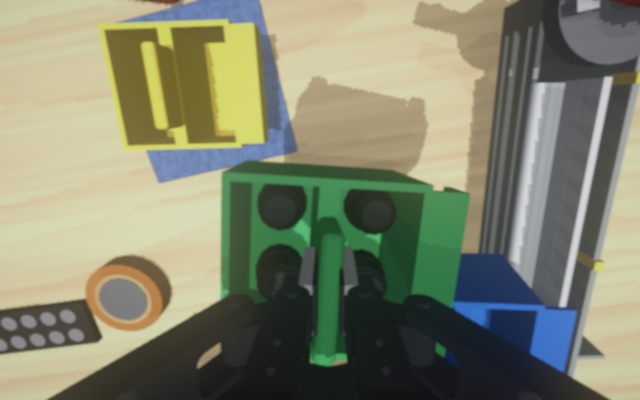

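send_rows(
  fingers=[5,5,5],
  offset=[
    [0,0.4,0.1],
    [0.2,0.3,0.6],
    [0,0,0.5],
  ],
  spin=[0,0,0],
)

```text
t: 13.78
tcp_pos: [451.6, -63.4, 409.9]
tool_rot: [-1.587, 0.018, -1.737]
force: [-0.4, -0.2, -3.0]
width: 0.099
```

```bash
python3 - <<'E'
from h import *
g=gp(); c=snap('wrist','w14'); 
print((np.array([463,-174])-g[:2])/25)
c2=snap('top','t14'); 
BL=((105,120,50),(122,255,255))
for c in (load('top0'),load('t9'),c2):
    grip(c,BL,160,185,(250,450,-260,-60)); grip(c,BL,188,210,(250,450,-260,-60))
im=c['p'][:,:,::-1]; cv2.imwrite('pics/t14c.png',cv2.resize(im[160:310,180:420],None,fx=3.3,fy=3.3,interpolation=cv2.INTER_CUBIC))
E
```

```text
grasp [449.5 -60.3 255. ] tool y [-0.013  0.02  -1.   ] yaw -1.737 t 13.78 w 0.099 F [-0.4 -0.2 -3. ]
[ 0.54006098 -4.54963065]
n 295 rect ctr 336.7 -162.9 size [115.1  92.3] ang 83.0 med [ 337.8 -202.8  172.7]
n 64 rect ctr 337.0 -149.0 size [10.5 59.1] ang 83.9 med [ 335.6 -149.4  195.5]
n 289 rect ctr 336.8 -163.1 size [115.   92.3] ang 82.9 med [ 337.8 -203.6  172.9]
n 63 rect ctr 337.0 -148.9 size [10.2 59.1] ang 83.3 med [ 335.6 -149.5  195.9]
n 293 rect ctr 336.5 -162.7 size [115.   92.3] ang 82.7 med [ 337.7 -203.   172.9]
n 62 rect ctr 335.8 -148.8 size [10.2 56.8] ang 82.2 med [ 335.6 -149.4  195.8]
```

View pics/t14c.png

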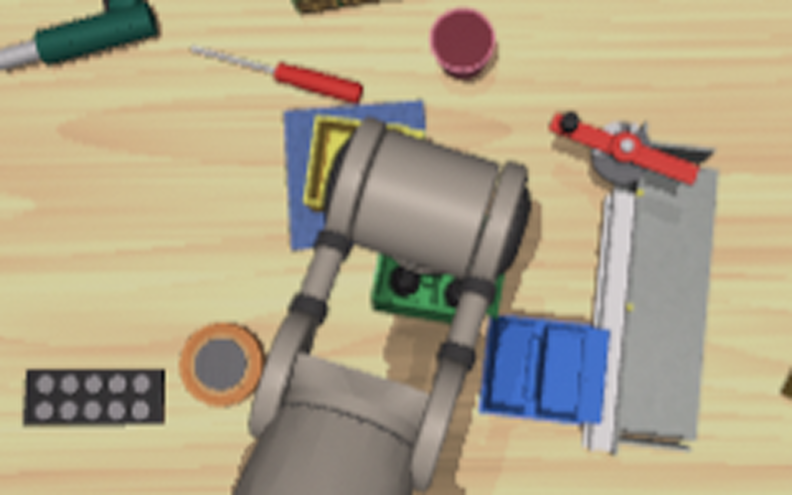

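View pics/w14.png

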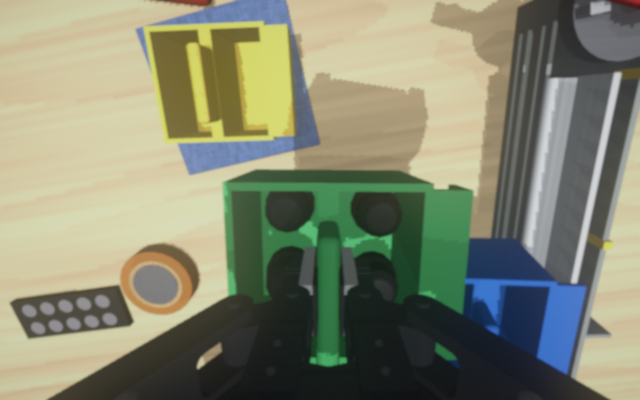

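send_rows(
  fingers=[5,5,5,5],
  offset=[
    [0.3,0,0.7],
    [0.4,0,0.7],
    [0,0,0.3],
    [0,0,0],
  ],
  spin=[0.2,0.2,0,0],
)

```text
t: 14.22
tcp_pos: [466.7, -65.3, 447.9]
tool_rot: [-1.597, 0.017, -1.697]
force: [-0.1, 0.3, -3.5]
width: 0.098
```

```bash
python3 - <<'E'
from h import *
g=gp(); 
print((np.array([463,-174])-g[:2])/25)
E
```

```text
grasp [463.  -62.2 293. ] tool y [-0.024  0.02  -1.   ] yaw -1.697 t 14.22 w 0.098 F [-0.1  0.3 -3.5]
[-1.56025446e-03 -4.47003447e+00]
```

send_rows(
  fingers=[5,5,5,5,5,5,5],
  offset=[
    [0,-0.5,0],
    [0,-0.8,0],
    [0,-0.9,0],
    [0,-0.9,0],
    [0,-0.8,0],
    [0,-0.4,0],
    [0,0,0],
  ],
  spin=[0,0,0,0,0,0,0],
)

```text
t: 14.8
tcp_pos: [461.3, -176.9, 436.5]
tool_rot: [-1.613, 0.021, -1.703]
force: [0.2, 0.2, -3.8]
width: 0.102
```

```bash
python3 - <<'E'
from h import *
g=gp(); c=snap('wrist','w15'); 
print((np.array([463,-174])-g[:2])/25)
grip(c,GR,285,315,(400,530,-280,-80));grip(c,GR,255,280,(400,530,-280,-80))
P=cloud(c); hsv=cv2.cvtColor(c['p'],cv2.COLOR_RGB2HSV); m=(cv2.inRange(hsv,*GR)>0)&(P[...,2]>180)
X=P[m]; print(np.percentile(X,[0.5,99.5],axis=0).round(0))
E
```

```text
grasp [ 455.2 -172.8  281.6] tool y [-0.039  0.026 -0.999] yaw -1.703 t 14.8 w 0.102 F [ 0.2  0.2 -3.8]
[ 0.31162179 -0.04723379]
n 2732 rect ctr 444.6 -176.3 size [51.5 47.6] ang 44.1 med [ 449.3 -172.6  289.3]
n 2392 rect ctr 436.6 -201.4 size [76.  88.7] ang 79.3 med [ 445.1 -221.5  257.8]
[[ 395. -234.  185.]
 [ 489. -121.  337.]]
```

View pics/w15.png

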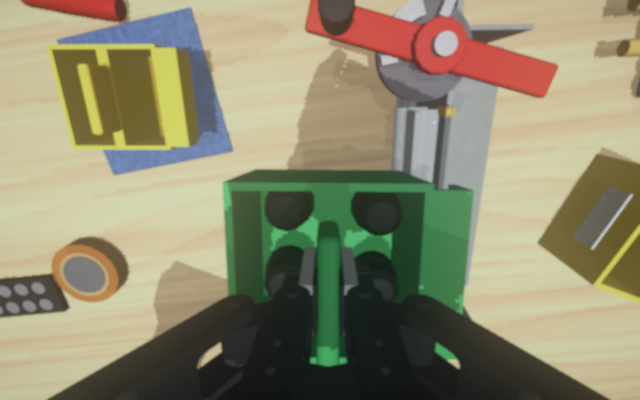

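```bash
python3 - <<'E'
from h import *
c=load('w15'); P=cloud(c)
for v in (188,192,198): print(v,[(u,P[v,u].round(0).astype(int).tolist()) for u in (230,240,300,425,432,445,460,466,468)])
for v in (220,250,280): print(v,[(u,P[v,u].round(0).astype(int).tolist()) for u in (230,329,440,455,464)])
# panel marks & rail
print('mark+',P[112,447].round(1))
for v in (120,140,160): print(v,[(u,P[v,u].round(0).astype(int).tolist()) for u in range(394,450,4)])
E
```

```text
188 [(230, [495, -132, 255]), (240, [494, -136, 254]), (300, [491, -164, 255]), (425, [482, -223, 251]), (432, [482, -226, 252]), (445, [398, -307, 7]), (460, [478, -242, 244]), (466, [477, -244, 245]), (468, [395, -335, 8])]
192 [(230, [493, -131, 254]), (240, [488, -130, 238]), (300, [479, -159, 221]), (425, [481, -222, 252]), (432, [480, -226, 253]), (445, [479, -232, 252]), (460, [478, -239, 252]), (466, [478, -242, 252]), (468, [478, -243, 252])]
198 [(230, [490, -131, 256]), (240, [485, -129, 239]), (300, [477, -159, 227]), (425, [478, -222, 253]), (432, [477, -226, 252]), (445, [476, -232, 252]), (460, [475, -239, 252]), (466, [475, -241, 253]), (468, [475, -243, 252])]
220 [(230, [480, -128, 257]), (329, [473, -176, 256]), (440, [466, -229, 254]), (455, [465, -236, 253]), (464, [465, -240, 254])]
250 [(230, [465, -126, 259]), (329, [473, -176, 286]), (440, [451, -228, 257]), (455, [450, -235, 256]), (464, [450, -239, 257])]
280 [(230, [450, -123, 261]), (329, [460, -174, 288]), (440, [435, -227, 258]), (455, [434, -234, 258]), (464, [434, -239, 258])]
mark+ [ 506.6 -261.5  16
[... 367 characters left out ...]
94, [484, -231, 114]), (398, [484, -234, 117]), (402, [483, -238, 116]), (406, [488, -235, 149]), (410, [490, -235, 162]), (414, [491, -237, 168]), (418, [491, -239, 169]), (422, [486, -249, 142]), (426, [485, -252, 142]), (430, [485, -255, 142]), (434, [484, -258, 142]), (438, [485, -259, 149]), (442, [487, -259, 158]), (446, [486, -262, 159])]
160 [(394, [466, -230, 115]), (398, [466, -233, 116]), (402, [466, -237, 117]), (406, [474, -233, 152]), (410, [476, -234, 166]), (414, [477, -235, 171]), (418, [470, -245, 142]), (422, [470, -248, 142]), (426, [469, -251, 142]), (430, [469, -254, 143]), (434, [469, -257, 144]), (438, [471, -257, 154]), (442, [472, -259, 159]), (446, [434, -309, 7])]
```

```bash
python3 - <<'E'
from h import *
c=load('w15'); P=cloud(c); hsv=cv2.cvtColor(c['p'],cv2.COLOR_RGB2HSV); m=(cv2.inRange(hsv,*GR)>0)
B=np.array([453.9,-232.9]); yd=np.array([.9925,-.122]); xd=np.array([-.122,-.9925])
def pan(p): d=p[...,:2]-B; return np.stack([d@xd-22,d@yd,p[...,2]],-1)
for v in (196,204,215,225,240,260):
    us=np.nonzero(m[v]&(P[v,:,2]>240))[0]; a,b=us[0],us[-1]
    # raycast edges to median rim z of row
    ra=plane(c,[[a-.5,v]],np.median(P[v,a:a+4,2]))[0]; rb=plane(c,[[b+.5,v]],np.median(P[v,b-6:b-1,2]))[0]
    print(v,a,b,pan(ra).round(1),pan(rb).round(1), round(float(pan(rb)[0]-pan(ra)[0]),1))
print('grip',[pan(P[v,329]).round(1).tolist() for v in (245,255,265,275)])
for v in (250,270): 
    r=[u for u in range(300,350) if m[v,u] and P[v,u,2]>275]; print(v,r[0],r[-1],pan(P[v,(r[0]+r[-1])//2]).round(1))
E
```

```text
196 318 435 [-86.7  23.8 253.7] [-30.5  23.1 252.2] 56.2
204 318 444 [-86.7  20.1 254.8] [-25.9  19.1 252.4] 60.8
215 318 446 [-86.7  14.8 255.7] [-24.8  14.  253.7] 62.0
225 317 448 [-87.   11.7 260.5] [-23.4   9.  254.2] 63.6
240 316 447 [-86.1  14.8 283.2] [-23.4   1.4 255.2] 62.8
260 316 445 [-86.2   7.  285.4] [-23.8  -8.6 256.9] 62.4
grip [[-80.7, 13.5, 284.9], [-80.7, 10.2, 287.1], [-80.8, 5.4, 286.4], [-80.7, 2.5, 289.2]]
250 317 339 [-81.1  11.7 285.7]
270 317 339 [-81.2   3.4 286.9]
```

send_rows(
  fingers=[5,5,5,5,5],
  offset=[
    [0.3,-0.04,0],
    [0.3,-0.04,-0.5],
    [0,0,-0.8],
    [0,0,-0.6],
    [0,0,0],
  ],
  spin=[0,0,0,0,0],
)

```text
t: 15.27
tcp_pos: [478.0, -173.5, 386.8]
tool_rot: [-1.612, 0.024, -1.701]
force: [-0.3, 1.4, -4.1]
width: 0.097
```

```bash
cat >> h.py <<'E'
B=np.array([453.9,-232.9]); yd=np.array([.9925,-.122]); xd=np.array([-.122,-.9925])
def pan(p):
    d=p[...,:2]-B; return np.stack([d@xd-22,d@yd,p[...,2]],-1)
E
python3 - <<'E'
from h import *
g=gp(); print('grasp in panel',pan(g).round(1)); c=snap('wrist','w16'); P=cloud(c)
for v in (176,180,184,188,192,200): print(v,[(u,pan(P[v,u]).round(0).astype(int).tolist()) for u in (228,234,300,380,425,445,460,466)])
for v in (230,240,250,270): print(v,pan(P[v,329]).round(1))
E
```

```text
grasp [ 472.2 -169.1  232. ] tool y [-0.038  0.029 -0.999] yaw -1.701 t 15.27 w 0.097 F [-0.3  1.4 -4.1]
grasp in panel [-87.6  10.3 232. ]
176 [(228, [-204, -2, 0]), (234, [-198, -2, 0]), (300, [-104, 42, 175]), (380, [-59, 41, 170]), (425, [-18, 27, 117]), (445, [-22, 41, 170]), (460, [-3, 34, 144]), (466, [0, 35, 145])]
180 [(228, [-137, 46, 198]), (234, [-134, 46, 197]), (300, [-102, 45, 194]), (380, [-62, 44, 191]), (425, [-18, 24, 116]), (445, [-22, 39, 170]), (460, [-2, 31, 141]), (466, [0, 32, 147])]
184 [(228, [-135, 46, 205]), (234, [-132, 46, 205]), (300, [-101, 46, 204]), (380, [-63, 45, 202]), (425, [-42, 45, 202]), (445, [-21, 36, 169]), (460, [-2, 28, 142]), (466, [0, 30, 147])]
188 [(228, [-134, 45, 206]), (234, [-132, 44, 205]), (300, [-101, 44, 203]), (380, [-63, 44, 203]), (425, [-42, 44, 203]), (445, [-21, 34, 169]), (460, [-22, 41, 195]), (466, [-19, 41, 195])]
192 [(228, [-135, 42, 205]), (234, [-134, 41, 199]), (300, [-105, 32, 171]), (380, [-59, 32, 171]), (425, [-42, 42, 203]), (445, [-32, 42, 202]), (460, [-25, 41, 201]), (466, [-22, 41, 202])]
200 [(228, [-135, 39, 206]), (234, [-134, 37, 201]), (300, [-104, 29, 178]), (380, [-59, 29, 178]), (425, [-41, 38, 203]), (445, [-32, 37, 202]), (460, [-25, 38, 202]), (466, [-21, 37, 202])]
230 [-86.8  31.4 224.2]
240 [-86.5  32.1 235.6]
250 [-86.6  27.8 235.7]
270 [-86.6  19.6 237.1]
```

View pics/w16.png

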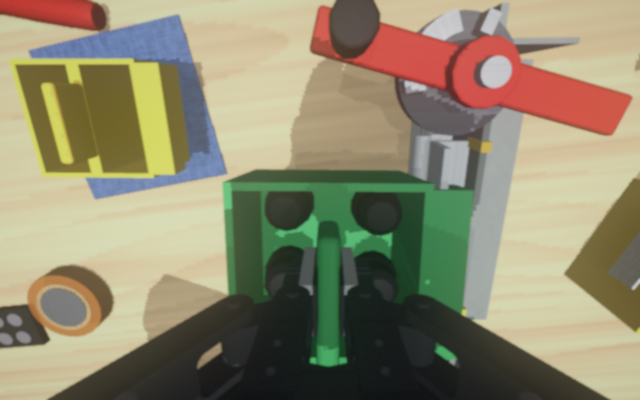

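send_rows(
  fingers=[5,5,5,5],
  offset=[
    [0,-0.22,0],
    [0,0,0],
    [0,0,-0.3],
    [0,0,0],
  ],
  spin=[0,0,0,0],
)

```text
t: 15.65
tcp_pos: [479.5, -178.2, 383.3]
tool_rot: [-1.606, 0.022, -1.698]
force: [-0.8, -0.1, -3.6]
width: 0.102
```

```bash
cat > q.py <<'E'
from h import *
import sys
g=gp(); print('grasp in panel',pan(g).round(1)); c=snap('wrist',sys.argv[1]); P=cloud(c)
for v in (184,188,192,200): print(v,[(u,pan(P[v,u]).round(0).astype(int).tolist()) for u in (228,234,300,380,425,445,460,466)])
for v in (240,250,270): print(v,pan(P[v,329]).round(1))
E
python3 q.py w17
```

```text
grasp [ 474.5 -174.1  228.4] tool y [-0.032  0.026 -0.999] yaw -1.698 t 15.65 w 0.102 F [-0.8 -0.1 -3.6]
grasp in panel [-82.9  13.3 228.4]
184 [(228, [-130, 49, 202]), (234, [-127, 49, 202]), (300, [-96, 49, 201]), (380, [-58, 49, 199]), (425, [-37, 49, 200]), (445, [-8, 33, 141]), (460, [0, 34, 146]), (466, [0, 37, 156])]
188 [(228, [-130, 47, 201]), (234, [-127, 47, 202]), (300, [-96, 47, 201]), (380, [-58, 47, 199]), (425, [-37, 46, 198]), (445, [-8, 30, 142]), (460, [-17, 44, 191]), (466, [-15, 45, 192])]
192 [(228, [-130, 46, 203]), (234, [-129, 44, 196]), (300, [-100, 35, 167]), (380, [-54, 36, 169]), (425, [-37, 45, 199]), (445, [-27, 45, 199]), (460, [-20, 45, 199]), (466, [-18, 45, 199])]
200 [(228, [-130, 42, 203]), (234, [-129, 40, 198]), (300, [-99, 32, 174]), (380, [-54, 33, 174]), (425, [-37, 41, 199]), (445, [-27, 41, 198]), (460, [-20, 41, 199]), (466, [-18, 41, 200])]
240 [-81.9  34.5 230.9]
250 [-81.9  30.9 232.4]
270 [-81.9  22.7 233.9]
```

send_rows(
  fingers=[5,5,5,5],
  offset=[
    [0,0,-0.5],
    [0,0,-0.5],
    [0,0,-0.2],
    [0,0,0],
  ],
  spin=[0,0,0,0],
)

```text
t: 16.03
tcp_pos: [480.2, -178.4, 356.8]
tool_rot: [-1.598, 0.019, -1.699]
force: [-1.1, 1.1, 1.4]
width: 0.103
```

```bash
python3 q.py w18; python3 - <<'E'
from h import *
c=snap('scene','s18'); im=c['p'][:,:,::-1]; cv2.imwrite('pics/s18c.png',cv2.resize(im[120:240,240:400],None,fx=5,fy=5,interpolation=cv2.INTER_CUBIC))
E
```

```text
grasp [ 476.4 -175.   201.9] tool y [-0.024  0.022 -0.999] yaw -1.699 t 16.03 w 0.103 F [-1.1  1.1  1.4]
grasp in panel [-82.2  15.3 201.9]
184 [(228, [-129, 52, 176]), (234, [-126, 52, 175]), (300, [-95, 51, 175]), (380, [-58, 51, 173]), (425, [-36, 51, 172]), (445, [-24, 49, 165]), (460, [-8, 43, 142]), (466, [-5, 43, 143])]
188 [(228, [-129, 50, 176]), (234, [-126, 50, 175]), (300, [-96, 49, 173]), (380, [-57, 49, 173]), (425, [-36, 49, 173]), (445, [-24, 46, 164]), (460, [-17, 47, 165]), (466, [-14, 47, 166])]
192 [(228, [-130, 47, 174]), (234, [-128, 46, 170]), (300, [-99, 38, 142]), (380, [-53, 38, 142]), (425, [-36, 47, 173]), (445, [-27, 47, 173]), (460, [-19, 47, 172]), (466, [-17, 47, 173])]
200 [(228, [-130, 44, 176]), (234, [-129, 42, 170]), (300, [-98, 35, 148]), (380, [-54, 35, 148]), (425, [-36, 43, 174]), (445, [-27, 43, 174]), (460, [-19, 43, 173]), (466, [-16, 43, 173])]
240 [-81.3  36.6 204.7]
250 [-81.2  33.4 207.2]
270 [-81.3  24.8 207.6]
```

View pics/s18c.png

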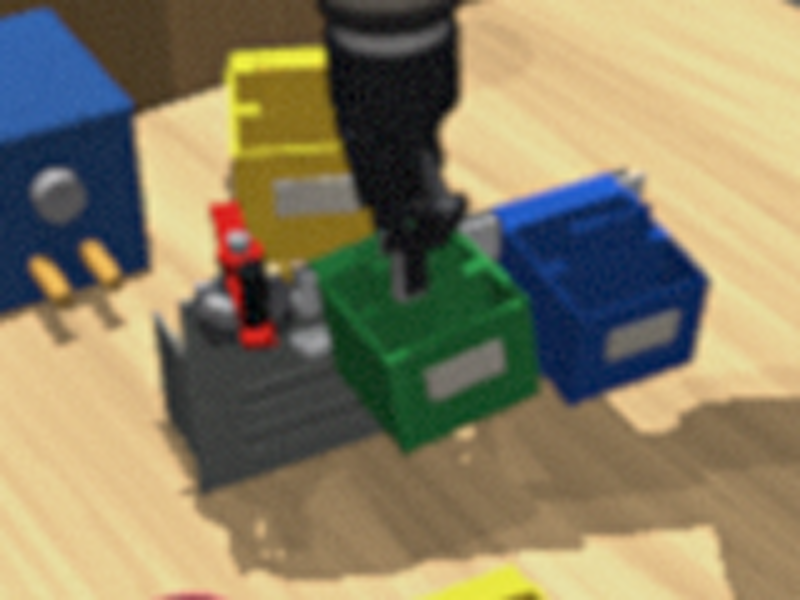

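View pics/w18.png

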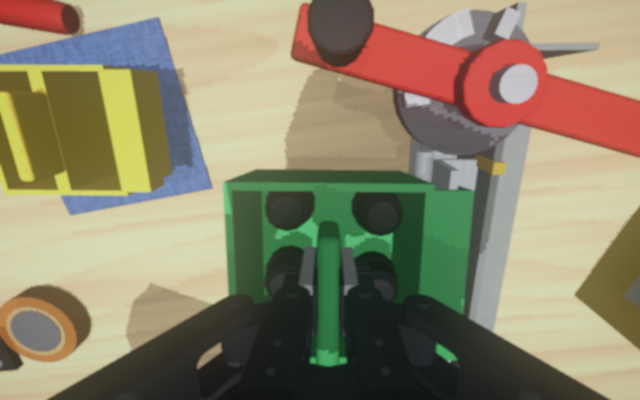

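send_rows(
  fingers=[5,5,5,5],
  offset=[
    [0,0,-0.25],
    [0,0,-0.3],
    [0,0,-0.3],
    [0,0,0],
  ],
  spin=[0,0,0,0],
)

```text
t: 16.47
tcp_pos: [480.4, -178.2, 353.1]
tool_rot: [-1.578, 0.009, -1.699]
force: [-0.2, -0.9, -4.6]
width: 0.1
```

```bash
python3 q.py w19
```

```text
grasp [ 479.4 -176.7  198.1] tool y [-0.006  0.009 -1.   ] yaw -1.699 t 16.47 w 0.1 F [-0.2 -0.9 -4.6]
grasp in panel [-80.9  18.5 198.1]
184 [(228, [-127, 56, 173]), (234, [-124, 56, 173]), (300, [-94, 55, 173]), (380, [-56, 55, 172]), (425, [-36, 55, 173]), (445, [-24, 54, 166]), (460, [-15, 52, 161]), (466, [-11, 52, 161])]
188 [(228, [-127, 54, 173]), (234, [-124, 54, 173]), (300, [-94, 53, 173]), (380, [-56, 54, 174]), (425, [-36, 54, 174]), (445, [-26, 54, 174]), (460, [-19, 53, 173]), (466, [-16, 53, 172])]
192 [(228, [-127, 52, 173]), (234, [-126, 51, 169]), (300, [-96, 44, 143]), (380, [-52, 44, 145]), (425, [-34, 50, 169]), (445, [-26, 52, 174]), (460, [-19, 52, 174]), (466, [-17, 52, 174])]
200 [(228, [-128, 48, 174]), (234, [-126, 47, 169]), (300, [-96, 40, 146]), (380, [-52, 40, 148]), (425, [-34, 46, 169]), (445, [-26, 48, 173]), (460, [-19, 48, 174]), (466, [-17, 48, 175])]
240 [-79.9  40.6 203.5]
250 [-79.9  36.7 204.4]
270 [-80.   28.5 205.3]
```

send_rows(
  fingers=[5,5,5,5],
  offset=[
    [-0.2,0,0.15],
    [-0.2,0.03,0.05],
    [0,0,-0.15],
    [0,0,0],
  ],
  spin=[0,0,0,0],
)

```text
t: 16.85
tcp_pos: [469.6, -177.4, 354.8]
tool_rot: [-1.575, 0.009, -1.699]
force: [-0.0, -0.0, -3.4]
width: 0.104
```

```bash
python3 q.py w20; python3 - <<'E'
from h import *
P=cloud(load('w20'))
print([(v,pan(P[v,u]).round(0).tolist()) for v,u in ((200,455),(230,455),(260,450),(290,445),(310,442))])
E
```

```text
grasp [ 469.  -176.   199.8] tool y [-0.004  0.009 -1.   ] yaw -1.699 t 16.85 w 0.104 F [-0.  -0.  -3.4]
grasp in panel [-80.3   8.1 199.8]
184 [(228, [-126, 45, 175]), (234, [-124, 45, 174]), (300, [-93, 45, 175]), (380, [-56, 45, 176]), (425, [-35, 45, 175]), (445, [-24, 44, 169]), (460, [-14, 42, 162]), (466, [-11, 42, 163])]
188 [(228, [-127, 43, 174]), (234, [-124, 43, 174]), (300, [-93, 43, 175]), (380, [-56, 43, 176]), (425, [-35, 43, 175]), (445, [-26, 43, 176]), (460, [-18, 43, 174]), (466, [-16, 43, 174])]
192 [(228, [-127, 41, 175]), (234, [-126, 40, 168]), (300, [-96, 33, 144]), (380, [-51, 33, 146]), (425, [-34, 40, 171]), (445, [-25, 41, 175]), (460, [-19, 41, 176]), (466, [-16, 41, 176])]
200 [(228, [-127, 38, 175]), (234, [-126, 36, 170]), (300, [-96, 30, 149]), (380, [-52, 30, 150]), (425, [-34, 37, 174]), (445, [-25, 37, 175]), (460, [-18, 37, 176]), (466, [-16, 38, 177])]
240 [-79.4  30.1 205.2]
250 [-79.4  26.5 206.6]
270 [-79.4  18.  206.9]
[(200, [-20.0, 37.0, 175.0]), (230, [-19.0, 23.0, 176.0]), (260, [-21.0, 8.0, 178.0]), (290, [-22.0, -8.0, 180.0]), (310, [-44.0, 19.0, 234.0])]
```

send_rows(
  fingers=[5,5,36,36,36,36],
  offset=[
    [0,0,-0.2],
    [0,0,0],
    [0,0,0],
    [0,0,0],
    [0,0,0],
    [0,0,0],
  ],
  spin=[0,0,0,0,0,0],
)

```text
t: 17.4
tcp_pos: [470.8, -177.3, 351.2]
tool_rot: [-1.571, 0.008, -1.698]
force: [-0.1, 0.7, -0.2]
width: 0.42
```

```bash
python3 q.py w21; python3 - <<'E'
from h import *
P=cloud(load('w21'))
print([(v,pan(P[v,u]).round(0).tolist()) for v,u in ((200,455),(230,455),(260,450),(290,445),(310,442))])
E
```

```text
grasp [ 470.8 -176.1  196.2] tool y [ 0.     0.008 -1.   ] yaw -1.698 t 17.4 w 0.42 F [-0.1  0.7 -0.2]
grasp in panel [-80.5   9.9 196.2]
184 [(228, [-130, 44, 160]), (234, [-127, 45, 161]), (300, [-94, 46, 165]), (380, [-56, 46, 170]), (425, [-19, 34, 116]), (445, [-24, 45, 165]), (460, [-7, 39, 141]), (466, [-4, 40, 141])]
188 [(228, [-131, 42, 159]), (234, [-130, 41, 153]), (300, [-94, 43, 165]), (380, [-56, 45, 170]), (425, [-19, 31, 116]), (445, [-24, 44, 166]), (460, [-16, 43, 165]), (466, [-4, 38, 143])]
192 [(228, [-131, 40, 159]), (234, [-130, 38, 152]), (300, [-97, 33, 133]), (380, [-56, 43, 170]), (425, [-35, 43, 171]), (445, [-27, 44, 174]), (460, [-19, 43, 173]), (466, [-3, 35, 141])]
200 [(228, [-131, 36, 159]), (234, [-130, 34, 153]), (300, [-97, 29, 135]), (380, [-51, 31, 143]), (425, [-35, 39, 173]), (445, [-25, 39, 172]), (460, [-20, 40, 175]), (466, [-3, 30, 142])]
240 [-79.8  15.2 162.8]
250 [-79.8   9.4 162.5]
270 [-79.9  -1.6 163.7]
[(200, [-21.0, 40.0, 174.0]), (230, [-20.0, 25.0, 174.0]), (260, [-21.0, 9.0, 174.0]), (290, [-21.0, -8.0, 173.0]), (310, [-41.0, 15.0, 223.0])]
```

View pics/w21.png

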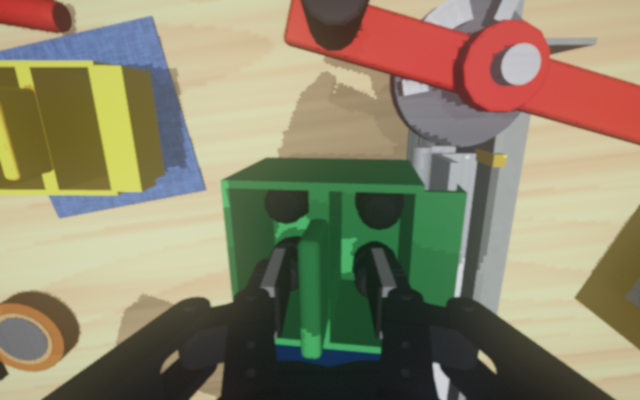

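send_rows(
  fingers=[40,40,40,40,40,40],
  offset=[
    [0,0.15,0],
    [0,0,0.4],
    [0,0,0.9],
    [0,0,1],
    [0,0,1],
    [0,0,0.4],
  ],
  spin=[0,0,0,0,0,0],
)

```text
t: 17.95
tcp_pos: [469.8, -172.5, 446.0]
tool_rot: [-1.58, 0.011, -1.698]
force: [0.2, 0.2, -1.1]
width: 0.469
```

```bash
python3 - <<'E'
from h import *
g=gp(); c=snap('wrist','w22')
grip(c,GR,190,215,(400,530,-260,-80));grip(c,GR,145,180,(400,530,-260,-80))
P=cloud(c); hsv=cv2.cvtColor(c['p'],cv2.COLOR_RGB2HSV); m=(cv2.inRange(hsv,*GR)>0)&(P[...,2]>168)&(P[...,2]<180)
X=pan(P[m]); print(np.percentile(X,[1,99],axis=0).round(1))
m=cv2.inRange(hsv,(0,150,80),(6,255,255)); 
# knob top: dark at z 222-236
k=(P[...,2]>222)&(P[...,2]<236)&(c['p'].max(2)<70)&(P[...,0]>520)&(P[...,0]<620)&(P[...,1]>-260); v,u=np.nonzero(k); print('knob',len(v),P[k].mean(0).round(1), np.percentile(P[k],[2,98],axis=0).round(1))
E
```

```text
grasp [ 468.7 -170.5  291. ] tool y [-0.007  0.012 -1.   ] yaw -1.698 t 17.95 w 0.469 F [ 0.2  0.2 -1.1]
n 1061 rect ctr 460.7 -166.8 size [ 9.8 58.8] ang 82.9 med [ 462.2 -167.4  195. ]
n 4670 rect ctr 457.8 -184.7 size [105.3  96.3] ang 83.0 med [ 451.3 -220.4  172. ]
[[-81.2 -47.7 168.3]
 [-18.4  45.4 175.1]]<stdin>:8: RuntimeWarning: Mean of empty slice.
  ret = um.true_divide(
Traceback (most recent call last):
IndexError: index -1 is out of bounds for axis 0 with size 0
```

View pics/w22.png

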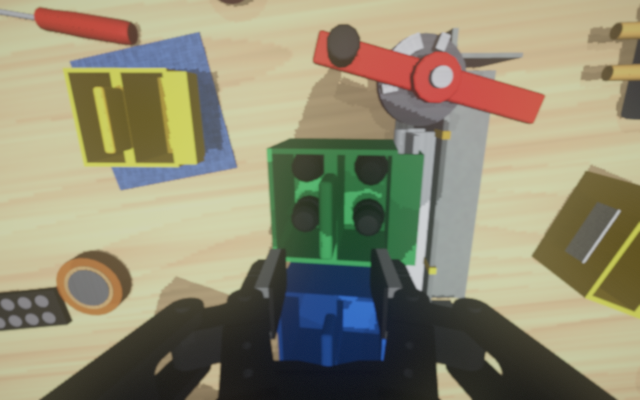

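```bash
python3 - <<'E'
from h import *
c=load('w22'); P=cloud(c)
for v in range(28,66,5): print(v,[P[v,u].round(0).astype(int).tolist() for u in (336,343,350)])
print(P[76,441])
E
```

```text
28 [[576, -188, 229], [576, -192, 229], [576, -195, 228]]
33 [[574, -188, 228], [574, -191, 229], [573, -195, 229]]
38 [[572, -188, 229], [571, -191, 229], [571, -195, 229]]
43 [[570, -187, 228], [569, -191, 229], [568, -194, 229]]
48 [[567, -187, 229], [567, -191, 229], [566, -194, 230]]
53 [[565, -187, 230], [564, -190, 230], [564, -194, 229]]
58 [[562, -186, 229], [562, -190, 229], [562, -194, 227]]
63 [[562, -187, 213], [561, -190, 216], [562, -195, 199]]
[ 547.30251695 -246.51644265  208.75383567]
```

send_rows(
  fingers=[40,40,40,40,40,40],
  offset=[
    [0.8,-0.1,0],
    [0.9,-0.2,0],
    [0.9,-0.2,0],
    [0.9,-0.2,0],
    [0.5,-0.1,0],
    [0,0,0],
  ],
  spin=[0,0,0,0,0,0],
)

```text
t: 18.5
tcp_pos: [572.6, -192.1, 449.5]
tool_rot: [-1.574, 0.009, -1.699]
force: [-0.3, -0.1, -0.8]
width: 0.467
```

```bash
python3 - <<'E'
from h import *
g=gp(); print((np.array([569,-191,216])-g)/25)
E
```

```text
grasp [ 572.2 -190.6  294.6] tool y [-0.002  0.009 -1.   ] yaw -1.699 t 18.5 w 0.467 F [-0.3 -0.1 -0.8]
[-0.12949255 -0.01411229 -3.14200154]
```

send_rows(
  fingers=[34,34,34,34,34],
  offset=[
    [-0.13,0,-0.8],
    [0,0,-0.9],
    [0,0,-0.9],
    [0,0,-0.4],
    [0,0,0],
  ],
  spin=[0,0,0,0,0],
)

```text
t: 18.92
tcp_pos: [567.0, -191.0, 371.2]
tool_rot: [-1.575, 0.009, -1.698]
force: [0.1, 0.5, -0.0]
width: 0.403
```

```bash
python3 - <<'E'
from h import *
g=gp(); print((np.array([569,-191,216])-g)/25); snap('wrist','w23')
E
```

```text
grasp [ 566.5 -189.5  216.2] tool y [-0.004  0.009 -1.   ] yaw -1.698 t 18.92 w 0.403 F [ 0.1  0.5 -0. ]
[ 0.1000921  -0.05825919 -0.00709184]
```

View pics/w23.png

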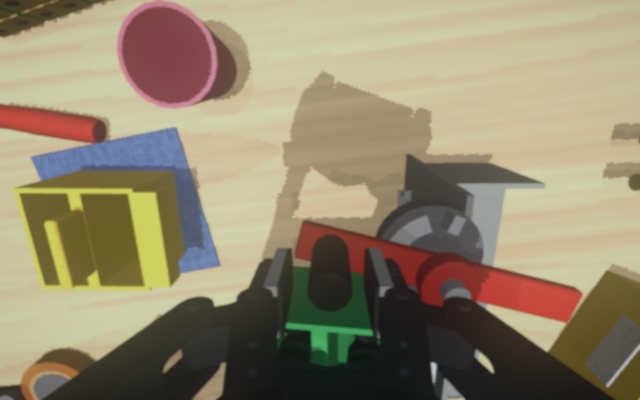

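Knob centred between the pads (col 329). Close and lift.

send_rows(
  fingers=[34,10,10,10,10,10,10,10],
  offset=[
    [0.1,0,0],
    [0,0,0],
    [0,0,0],
    [0,0,0],
    [0,0,0],
    [0,0,0.35],
    [0,0,0.3],
    [0,0,0],
  ],
  spin=[0,0,0,0,0,0,0,0],
  squeeze=60,
)

```text
t: 19.63
tcp_pos: [569.1, -191.5, 393.7]
tool_rot: [-1.572, 0.006, -1.698]
force: [-1.4, -0.5, -0.6]
width: 0.191
```

```bash
python3 - <<'E'
from h import *
g=gp(); d=g[:2]-[548,-246.5]; print(np.hypot(*d),np.degrees(np.arctan2(d[1],d[0])))
E
```

```text
grasp [ 569.1 -190.5  238.7] tool y [-0.     0.007 -1.   ] yaw -1.698 t 19.63 w 0.191 F [-1.4 -0.5 -0.6]
59.84778407737651 69.37475624414408
```

send_rows(
  fingers=[10,10,10,10],
  offset=[
    [0.57,-0.3,-0.06],
    [0.45,-0.43,-0.03],
    [0.33,-0.54,-0.03],
    [0,0,0],
  ],
  spin=[0,0,0,0],
)

```text
t: 19.97
tcp_pos: [603.4, -218.4, 392.7]
tool_rot: [-1.575, 0.02, -1.697]
force: [-5.9, -3.2, -2.7]
width: 0.187
```

```bash
python3 - <<'E'
from h import *
g=gp(); d=g[:2]-[548,-246.5]; print(np.hypot(*d),np.degrees(np.arctan2(d[1],d[0])))
E
```

```text
grasp [ 603.1 -215.3  237.7] tool y [-0.002  0.02  -1.   ] yaw -1.697 t 19.97 w 0.187 F [-5.9 -3.2 -2.7]
63.35391051629672 29.52129800878393
```

send_rows(
  fingers=[10,10,10,10],
  offset=[
    [0,-0.45,-0.04],
    [0.06,-0.52,-0.03],
    [0.02,-0.58,-0.03],
    [0,0,0],
  ],
  spin=[0,0,0,0],
)

```text
t: 20.3
tcp_pos: [612.5, -247.4, 392.6]
tool_rot: [-1.555, 0.042, -1.689]
force: [-7.4, 0.0, -2.5]
width: 0.189
```

```bash
python3 - <<'E'
from h import *
g=gp(); d=g[:2]-[548,-246.5]; print(np.hypot(*d),np.degrees(np.arctan2(d[1],d[0])))
E
```

```text
grasp [ 615.8 -241.2  237.8] tool y [ 0.021  0.04  -0.999] yaw -1.689 t 20.3 w 0.189 F [-7.4  0.  -2.5]
68.01887065406821 4.472252156549364
```

send_rows(
  fingers=[10,10,10],
  offset=[
    [-0.2,-0.3,-0.03],
    [-0.15,-0.25,0],
    [0,0,0],
  ],
  spin=[0,0,0],
)

```text
t: 20.55
tcp_pos: [608.6, -256.7, 394.6]
tool_rot: [-1.535, 0.05, -1.685]
force: [-4.1, 5.5, -2.5]
width: 0.185
```

```bash
python3 - <<'E'
from h import *
g=gp(); d=g[:2]-[548,-246.5]; print(np.hypot(*d),np.degrees(np.arctan2(d[1],d[0]))); snap('wrist','w24')
E
```

```text
grasp [ 615.  -249.6  239.9] tool y [ 0.041  0.045 -0.998] yaw -1.685 t 20.55 w 0.185 F [-4.1  5.5 -2.5]
67.11693491101838 -2.668502165953433
```

View pics/w24.png

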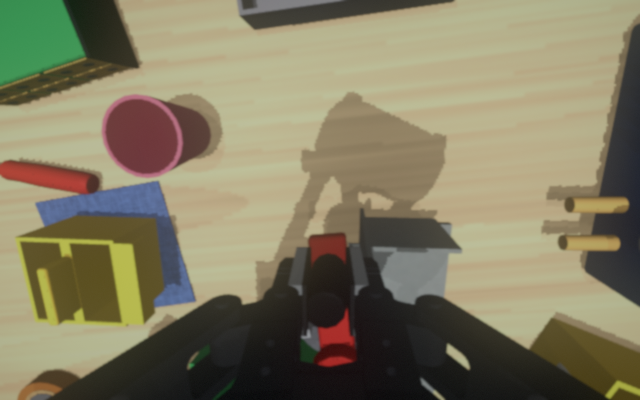

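```bash
cat > lev.py <<'E'
from h import *
import sys
c=load(sys.argv[1]); P=cloud(c); hsv=cv2.cvtColor(c['p'],cv2.COLOR_RGB2HSV); m=(cv2.inRange(hsv,(0,150,60),(6,255,255))>0)&(P[...,1]<-180)&(P[...,2]>180)
X=P[m]; zt=np.median(X[:,2]); print('n',len(X),'z pct',np.percentile(X[:,2],[10,25,50,75]).round(1))
(a,b),wh,an=cv2.minAreaRect(X[:,:2].astype(np.float32)); print('rect',a,b,wh,an, X.min(0).round(0),X.max(0).round(0))
E
python3 lev.py w24; python3 lev.py w1; python3 - <<'E'
from h import *
c=load('w24');P=cloud(c)
for v in range(236,366,8):
    hsv=cv2.cvtColor(c['p'],cv2.COLOR_RGB2HSV); m=cv2.inRange(hsv,(0,150,60),(6,255,255))[v]>0; us=np.nonzero(m[280:380])[0]+280
    if len(us): print(v,us[0],us[-1],P[v,us[0]+1].round(0),P[v,us[-1]-1].round(0))
E
```

```text
n 2208 z pct [207.7 208.2 208.8 216.3]
rect 619.2350463867188 -249.83926391601562 (21.119335174560547, 126.66313171386719) 86.75682067871094 [ 556. -264.  203.] [ 682. -236.  366.]
n 3005 z pct [188.6 189.  189.6 199. ]
rect 576.986328125 -251.69036865234375 (28.606874465942383, 205.92547607421875) 80.86656951904297 [ 474. -265.  186.] [ 681. -230.  418.]
236 324 344 [ 624. -248.  206.] [ 623. -257.  208.]
244 310 345 [ 621. -240.  209.] [ 619. -257.  208.]
252 311 345 [ 617. -240.  209.] [ 615. -257.  207.]
260 311 345 [ 613. -240.  210.] [ 610. -256.  208.]
308 346 347 [ 606. -257.  245.] [ 582. -255.  208.]
316 343 348 [ 578. -253.  209.] [ 602. -257.  246.]
324 336 349 [ 601. -253.  248.] [ 603. -257.  252.]
332 319 349 [ 568. -239.  208.] [ 567. -254.  208.]
340 320 354 [ 563. -239.  208.] [ 562. -256.  208.]
348 321 354 [ 559. -239.  209.] [ 559. -256.  211.]
356 320 355 [ 560. -239.  217.] [ 558. -256.  216.]
364 317 343 [ 557. -237.  220.] [ 621. -257.  295.]
```

send_rows(
  fingers=[10,10,10],
  offset=[
    [-0.1,-0.3,-0.05],
    [0,-0.1,0],
    [0,0,0],
  ],
  spin=[0,0,0],
)

```text
t: 20.85
tcp_pos: [607.9, -261.6, 394.6]
tool_rot: [-1.53, 0.058, -1.681]
force: [0.3, 3.5, -2.6]
width: 0.192
```

```bash
cat >> lev.py <<'E'
def row(x):
    s=m&(np.abs(P[...,0]-x)<2)&(P[...,2]<zt+6); Y=P[s][:,1]
    if len(Y): print('x',x,'y mid',((Y.max()+Y.min())/2).round(1),(Y.max()-Y.min()).round(1))
for x in (485,500,520,566,570,617,620): row(x)
E
python3 - <<'E'
from h import *
g=gp(); snap('wrist','w25')
E
for f in w1 w24 w25; do python3 lev.py $f; done
```

```text
grasp [ 615.3 -253.4  240. ] tool y [ 0.047  0.053 -0.997] yaw -1.681 t 20.85 w 0.192 F [ 0.3  3.5 -2.6]
n 3005 z pct [188.6 189.  189.6 199. ]
rect 576.986328125 -251.69036865234375 (28.606874465942383, 205.92547607421875) 80.86656951904297 [ 474. -265.  186.] [ 681. -230.  418.]
x 485 y mid -238.7 17.1
x 500 y mid -240.6 16.1
x 520 y mid -243.0 18.2
x 566 y mid -249.1 18.8
x 570 y mid -249.5 18.8
x 617 y mid -255.5 17.8
x 620 y mid -255.8 17.8
n 2208 z pct [207.7 208.2 208.8 216.3]
rect 619.2350463867188 -249.83926391601562 (21.119335174560547, 126.66313171386719) 86.75682067871094 [ 556. -264.  203.] [ 682. -236.  366.]
x 566 y mid -246.9 18.5
x 570 y mid -246.1 16.5
x 617 y mid -248.7 18.0
x 620 y mid -248.7 18.3
n 2255 z pct [207.6 208.1 208.8 215.4]
rect 617.6940307617188 -252.5460662841797 (23.02782440185547, 129.21945190429688) 86.14124298095703 [ 552. -268.  206.] [ 681. -237.  366.]
x 566 y mid -248.3 18.9
x 570 y mid -248.5 18.8
x 617 y mid -252.6 18.1
x 620 y mid -252.8 18.3
```

send_rows(
  fingers=[10,10,10,10,10],
  offset=[
    [0,-0.22,0],
    [0,-0.05,0],
    [0,0,-0.4],
    [0,0,-0.45],
    [0,0,0],
  ],
  spin=[0,0,0,0,0],
)

```text
t: 21.32
tcp_pos: [608.0, -265.3, 374.3]
tool_rot: [-1.526, 0.057, -1.678]
force: [0.6, -0.9, 2.2]
width: 0.192
```

```bash
python3 - <<'E'
from h import *
g=gp(); snap('wrist','w26')
E
python3 lev.py w26
```

```text
grasp [ 615.8 -257.2  219.7] tool y [ 0.05   0.052 -0.997] yaw -1.678 t 21.32 w 0.192 F [ 0.6 -0.9  2.2]
n 1972 z pct [188.4 188.9 189.5 193.2]
rect 618.7825927734375 -255.93411254882812 (20.927732467651367, 128.3267364501953) 83.78045654296875 [ 554. -272.  186.] [ 682. -239.  346.]
x 566 y mid -249.3 19.4
x 570 y mid -250.0 19.8
x 617 y mid -255.9 17.0
x 620 y mid -257.2 18.9
```

Lever at z 189 and the shut angle: it dropped in. Release and retreat upward.

send_rows(
  fingers=[36,36,36,36,36,36,36,36,36],
  offset=[
    [0,0,0],
    [0,0,0],
    [0,0,0],
    [0,0,0.4],
    [0,0,0.9],
    [0,0,1],
    [0,0,1],
    [0,0,0.6],
    [0,0,0],
  ],
  spin=[0,0,0,0,0,0,0,0,0],
)

```text
t: 22.12
tcp_pos: [606.0, -265.8, 477.9]
tool_rot: [-1.53, 0.06, -1.68]
force: [0.3, -0.2, 0.1]
width: 0.42
```

```bash
python3 - <<'E'
from h import *
g=gp(); snap('wrist','w27')
c=snap('top','t27'); s=snap('scene','s27')
grip(c,YE,95,125,(450,650,-60,130)); 
grip(c,GR,150,182,(400,530,-260,-80)); grip(c,GR,188,210,(400,530,-260,-80))
BL=((105,120,50),(122,255,255)); grip(c,BL,160,185,(250,450,-260,-60))
a=cv2.resize(c['p'][160:310,180:420,::-1],(800,300+200)); cv2.imwrite('pics/t27c.png',a)
cv2.imwrite('pics/s27c.png',cv2.resize(s['p'][120:300,240:400,::-1],(640,600)))
E
python3 lev.py w27
```

```text
grasp [ 613.2 -257.3  323.3] tool y [ 0.047  0.055 -0.997] yaw -1.68 t 22.12 w 0.42 F [ 0.3 -0.2  0.1]
n 56 rect ctr 550.9 30.9 size [10.1 56.7] ang 82.4 med [551.4  29.7 106.9]
few 3
few 0
n 80 rect ctr 314.3 -207.8 size [19.7 56.7] ang 79.8 med [ 305.  -209.9  174. ]
n 2556 z pct [188.5 189.  189.6 198.5]
rect 577.2952270507812 -249.76463317871094 (27.651987075805664, 207.61045837402344) 84.65457916259766 [ 474. -272.  187.] [ 679. -227.  449.]
x 485 y mid -236.6 17.1
x 500 y mid -238.7 17.7
x 520 y mid -241.7 19.3
x 566 y mid -249.7 19.3
x 570 y mid -250.5 18.4
x 617 y mid -258.3 18.5
x 620 y mid -259.0 17.4
```

View pics/t27c.png

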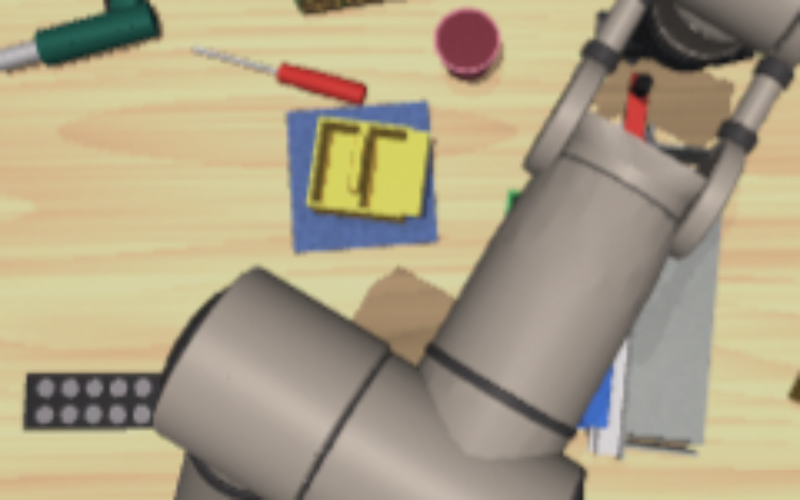

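View pics/s27c.png

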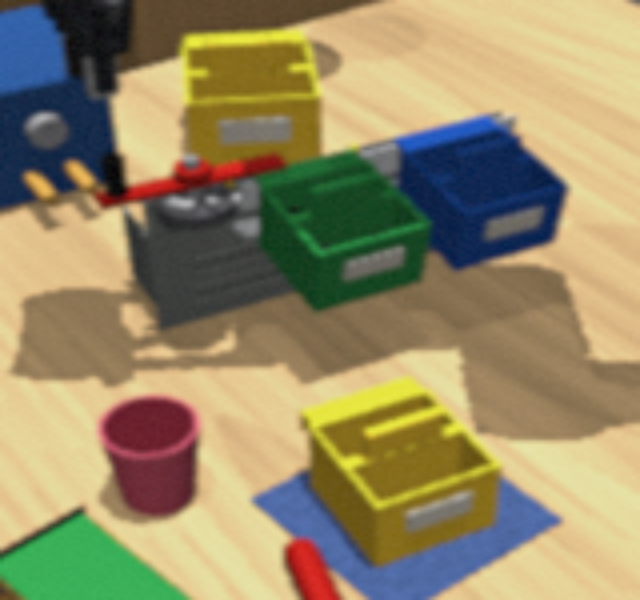

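View pics/w27.png

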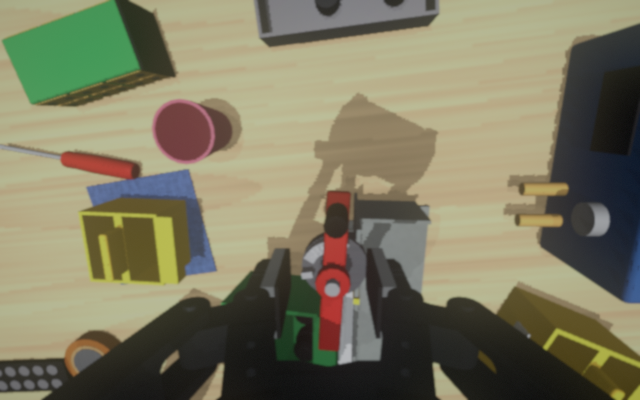

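```bash
python3 - <<'E'
from h import *
print(bot.finish_job()); gp()
E
```

```text
the job is handed in; nothing more can be done
None
the job is handed in; nothing more can be done
```

I did every step in order and handed the job in at about 22 s. It returned no verdict.

**Keeper:** I swung it open and later back to shut. Depth readings put its top at 189–190 mm both times, level with its height at the start. The final shut angle is about 2° past its starting one, roughly -0.04 rad, which is inside the notch.

**Yellow bin:** It stands upright on the mat. Its grip is about 5–6 mm from the mat's middle.

**Green bin:**
- It hangs by its lip in the bay, about 1 mm off centre along the rail, with the flange down on the rail at 174 mm. It tips forward about 0.13 rad.
- All four glands were visible in it after release. I took the lip to be behind the rail from the flange height, since I could not see it.
- After the keeper was shut, the arm hid this bin from the top camera. The last side view still showed it hanging.

**Went wrong:** While carrying the green bin to the bay I had lost some height, and it pressed against the blue bin with about 23 N. I backed off and went over higher. The top view showed the blue bin moved by no more than about 1 mm, and the green bin only turned slightly in the grip.

**Disagreed or not checked:**
- The open angle measured about 1.31–1.33 rad rather than 1.4, but the lever was down.
- The last top view of the blue bin was also mostly hidden, so its end position is judged from the side view only.

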